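# Go/no-go check of reamed shaft supports, then lay them on the pallet

### The arm

A 6-joint arm with a two-finger parallel gripper is mounted at the origin on a cart in front of the work surface, level with it; the furniture and walls round the work are solid. World frame = base frame: x ahead of the robot, y to its left, z up, the work surface at z = 0. Lengths are in m, angles in rad, forces in N, time in s.
With the tool pointing down it reaches from about 0.35 to 0.775 m from the base axis. Payload 7.3 kg.
Tool frame: the origin (TCP) lies midway between the tips of the shut fingers; the grasp point (between the pads) lies 19 mm behind it (robot.grip_depth is the z of the grasp point in the tool frame, in m); z points along the fingers, y is the line along which they close (so a half turn about z gives the same grasp; the last joint's range is limited). The gripper opens to 92 mm and grips with 3 to 60 N. Pads are 19 mm wide; open, the fingers measure 130 mm over their backs; the gripper's body (75 mm by 190 mm) begins 47 mm behind the grasp point.
Start: joints at [1.194, 0.342, 1.524, -0, 1.275, -0.146], TCP at [0.12, 0.511, 0.227] pointing down, gripper open.
Joint ranges: [-2.53, 2.53], [-0.77, 2.02], [0.04, 2.7], [-1, 4.14], [0.28, 2.66], [-3.11, 3.11]. Speed limits (rad/s): [2.57, 2.57, 3.14, 3.14, 3.14, 3.14].

### API

Orientations are given as [roll, pitch, yaw] about the fixed x, y, z axes, in that order (R = Rz(yaw) Ry(pitch) Rx(roll)).
In Python, from cell import robot, viewer gives the robot as it stands.
- The arm moves only by the tool step_arm, never from a script. Its argument "increments" is a list of rows, each an object with "delta_pos": the shift along the tool's x, y, z in cm, a list of three; "dr": the turn, a rotation vector about the tool's x, y, z in degrees, a list of three; "fingers": the closure, from -1 (fully open) to 1 (shut), so that 0 is half open. In form: [{"delta_pos": [tx, ty, tz], "dr": [wx, wy, wz], "fingers": fingers}, ...]. A call has exactly 5 rows; each row is the pose to reach, as a shift and turn from the pose commanded when the call began, along the tool's axes at that moment; what a row does not reach only later rows make up. A row lasts 1/8 s, in which the tool goes at most 62.5 mm and 10.7 degrees, less where a joint would pass 70% of its speed; a pose out of reach is approached as far as the arm can. A call with a gripper value outside its range is refused whole. The fingers move at their own pace and stop on an object; "newtons" is the grip in N (left out, the last holds). Time passes only in rows, so rows that repeat a pose let the fingers close, or fill a call up. It gives the time, the measured TCP pose, the force, the opening and the grip force at its end, in the units of the state.
- robot.observe(): the state, without advancing time (a new reading comes with each control period).
- viewer.read_camera(name): name is "side" or "top" or "wrist"; returns the picture (400x640x3 uint8, red, green, blue); there is no depth.
- viewer.camera_params(name): a dict with "K" (3x3 intrinsics, pixels), "k1" (the pictures are not rectified: a ray, as slopes to the right and down, at radius r is drawn at 1 + k1 r^2 times it, then the intrinsics apply), "T" (4x4, takes a point from camera to world coordinates). Camera axes: x right, y down, z forward; pixel columns grow to the right and rows downward; lengths in m; the calibration is good to about 2 mm. A picture is of the moment at which its call begins: read the wrist's pose just before it. camera_params takes no time and is no camera call; for the wrist camera it gives the pose at the moment of the call.
- robot.hand_in(): hands the job in; it is judged then, once.
The state is a dict: "time": time; "qpos": joint angles; "qvel": joint speeds; "joint_efforts": joint torques, N m; "tool_pos": TCP position; "tool_rot": TCP orientation; "contact_force": force on the tool from outside, world axes, zero at the start; "torque": the same for the moment, N m; "opening": finger opening in m; "grip_force": force on a finger pad.
Only numpy, scipy, OpenCV 4.12 (cv2) and the standard library are available. Lean on these libraries where they do the work, as an engineer would, in place of code of your own. Each camera call takes 0.05 s, during which the arm holds its last target. There are 200 camera calls.

### The job

Before the shaft-support blocks in the channel fixture are packed, check the bore of every one, working from the left block to the right one: push the plug gauge's green go end fully home into the bore, take it out, then press the red no-go end squarely against the mouth of the same bore with a light push, so that it is plainly refused, before going on to the next block. Put the gauge back in the notches of its stand and lay the checked blocks flat on the pallet, each inside a blue outline of the pinwheel layer drawn there. Leave the other things on the bench alone.

Things in the scene. Friction and masses are not known exactly. Their poses are not given: they have to be found in the camera images.
- fixture: Fixed channel fixture: dark steel base plate 96 x 420 x 12 mm with two low bright rails (12 mm wide, 10 mm high, 47 mm apart) along its length and a 10 mm stop bar across each end. Origin: centre of its underside on the bench. y runs along the channel (to the robot's left), x across it, away from the robot. The bearing blocks stand in the channel on the base plate (z = 12 mm), held between the rails across the channel but free to slide along it.
- pallet: Fixed small wooden pallet, 168 x 168 mm, top of its deck at z = 24 mm above its origin (centre of its underside), with four blue outlines for one pinwheel layer of blocks. It starts empty.
- gauge_stand: Fixed wooden gauge stand, base 100 x 66 x 10 mm, with two cross saddles 10 mm thick at x = -31 and +31 mm that carry the gauge's handle level; each has an upward-open notch 30 mm wide, its floor 26 mm and its top 38 mm above the base's underside (origin: centre of the underside). The notches run along x. The handle is free to grip between the saddles (52 mm).
- gauge: Loose double-ended plug gauge, 0.22 kg. Origin: centre of the handle, a dark square bar 26 x 26 mm, 80 mm long along x. Its +x end (green band) carries the GO plug: 20.4 mm diameter, 42 mm long, last 4 mm tapered. Its -x end (red band) carries the NO-GO plug: 24.5 mm diameter, 16 mm long. At the start it lies in the stand, axis 39 mm above the bench, green end roughly away from the robot.
- gauge_go_shoulder (a point): Centre of the end face of the gauge's handle from which the go plug projects (x = +40 mm in the gauge); this face stops against the block when the go plug is fully home.
- gauge_nogo_tip (a point): Centre of the no-go plug's outer face (x = -56 mm in the gauge).
- block_1: Loose aluminium shaft-support block, 0.4 kg, in the fixture's channel: first from the left (+y); may be absent. Foot 44 (x) x 86 (y) x 14 mm; on its middle a square boss 36 (x) x 40 (y) mm, top 58 mm up: grip across its 40 mm. A 22 mm bore with a bronze bush runs through the boss along x, axis 34 mm up, mouths at x = -18 and +18 mm. Origin: centre of the underside, z up.
- block_2: Loose aluminium shaft-support block, 0.4 kg, in the fixture's channel: second from the left; may be absent. Foot 44 (x) x 86 (y) x 14 mm; on its middle a square boss 36 (x) x 40 (y) mm, top 58 mm up: grip across its 40 mm. A 22 mm bore with a bronze bush runs through the boss along x, axis 34 mm up, mouths at x = -18 and +18 mm. Origin: centre of the underside, z up.
- block_3: Loose aluminium shaft-support block, 0.4 kg, in the fixture's channel: third from the left; may be absent. Foot 44 (x) x 86 (y) x 14 mm; on its middle a square boss 36 (x) x 40 (y) mm, top 58 mm up: grip across its 40 mm. A 22 mm bore with a bronze bush runs through the boss along x, axis 34 mm up, mouths at x = -18 and +18 mm. Origin: centre of the underside, z up.
- block_4: Loose aluminium shaft-support block, 0.4 kg, in the fixture's channel: last, at the right (-y); may be absent. Foot 44 (x) x 86 (y) x 14 mm; on its middle a square boss 36 (x) x 40 (y) mm, top 58 mm up: grip across its 40 mm. A 22 mm bore with a bronze bush runs through the boss along x, axis 34 mm up, mouths at x = -18 and +18 mm. Origin: centre of the underside, z up.
- place_1 (a point): Centre of a blue outline on the pallet's deck, at (-45, 24) mm in the pallet's frame, 24 mm up; a block lies here with its 86 mm length along the pallet's y axis (either way round). Neighbouring outlines are 4 mm apart.
- place_2 (a point): Centre of a blue outline on the pallet's deck, at (-24, -45) mm in the pallet's frame, 24 mm up; a block lies here with its 86 mm length along the pallet's x axis (either way round). Neighbouring outlines are 4 mm apart.
- place_3 (a point): Centre of a blue outline on the pallet's deck, at (45, -24) mm in the pallet's frame, 24 mm up; a block lies here with its 86 mm length along the pallet's y axis (either way round). Neighbouring outlines are 4 mm apart.
- place_4 (a point): Centre of a blue outline on the pallet's deck, at (24, 45) mm in the pallet's frame, 24 mm up; a block lies here with its 86 mm length along the pallet's x axis (either way round). Neighbouring outlines are 4 mm apart.
- grease_tin: Bystander, not part of the job: green and grey round grease tin, 70 mm diameter, 39 mm high.
- fuse_carton: Bystander, not part of the job: blue carton 80 x 60 x 60 mm.
- float_cover: Bystander, not part of the job: small grey metal cover 60 x 74 x 24 mm.
- spanner: Bystander, not part of the job: steel combination spanner, 171 mm long.
- marker: Bystander, not part of the job: black marker pen, 130 mm long.
- oil_can: Bystander, not part of the job: small red oiler, 161 mm high with its spout.
Not all that is in view belongs to the job. Leave any pink look-alike of the block_4 alone.

How it is judged:
On the way, in this order (a step that is already met when the one before it is completed fails the run):
1. the go end is fully home in the bore of the first block from the left, the handle's shoulder up to the boss ((x of gauge_go_shoulder in the frame of block_1 between -0.0215 and -0.0145 m or x of gauge_go_shoulder in the frame of block_1 between 0.0145 and 0.0215 m) and y of gauge_go_shoulder in the frame of block_1 between -0.003 and 0.003 m and z of gauge_go_shoulder in the frame of block_1 between 0.031 and 0.037 m and angle between the x axis of gauge and the x axis of block_1, either way round below 0.06 rad), for 0.2 s.
2. the no-go end is pressed squarely on the mouth of the same bore with more than 2 N and stays out of it ((x of gauge_nogo_tip in the frame of block_1 between -0.021 and -0.015 m or x of gauge_nogo_tip in the frame of block_1 between 0.015 and 0.021 m) and y of gauge_nogo_tip in the frame of block_1 between -0.004 and 0.004 m and z of gauge_nogo_tip in the frame of block_1 between 0.03 and 0.038 m and angle between the x axis of gauge and the x axis of block_1, either way round below 0.1 rad and contact force between gauge and block_1 above 2 N), for 0.05 s.
3. the go end is fully home in the bore of the second block from the left, the handle's shoulder up to the boss ((x of gauge_go_shoulder in the frame of block_2 between -0.0215 and -0.0145 m or x of gauge_go_shoulder in the frame of block_2 between 0.0145 and 0.0215 m) and y of gauge_go_shoulder in the frame of block_2 between -0.003 and 0.003 m and z of gauge_go_shoulder in the frame of block_2 between 0.031 and 0.037 m and angle between the x axis of gauge and the x axis of block_2, either way round below 0.06 rad), for 0.2 s.
4. the no-go end is pressed squarely on the mouth of the same bore with more than 2 N and stays out of it ((x of gauge_nogo_tip in the frame of block_2 between -0.021 and -0.015 m or x of gauge_nogo_tip in the frame of block_2 between 0.015 and 0.021 m) and y of gauge_nogo_tip in the frame of block_2 between -0.004 and 0.004 m and z of gauge_nogo_tip in the frame of block_2 between 0.03 and 0.038 m and angle between the x axis of gauge and the x axis of block_2, either way round below 0.1 rad and contact force between gauge and block_2 above 2 N), for 0.05 s.
5. the go end is fully home in the bore of the third block from the left, the handle's shoulder up to the boss ((x of gauge_go_shoulder in the frame of block_3 between -0.0215 and -0.0145 m or x of gauge_go_shoulder in the frame of block_3 between 0.0145 and 0.0215 m) and y of gauge_go_shoulder in the frame of block_3 between -0.003 and 0.003 m and z of gauge_go_shoulder in the frame of block_3 between 0.031 and 0.037 m and angle between the x axis of gauge and the x axis of block_3, either way round below 0.06 rad), for 0.2 s.
6. the no-go end is pressed squarely on the mouth of the same bore with more than 2 N and stays out of it ((x of gauge_nogo_tip in the frame of block_3 between -0.021 and -0.015 m or x of gauge_nogo_tip in the frame of block_3 between 0.015 and 0.021 m) and y of gauge_nogo_tip in the frame of block_3 between -0.004 and 0.004 m and z of gauge_nogo_tip in the frame of block_3 between 0.03 and 0.038 m and angle between the x axis of gauge and the x axis of block_3, either way round below 0.1 rad and contact force between gauge and block_3 above 2 N), for 0.05 s.
7. the go end is fully home in the bore of the last block from the left, the handle's shoulder up to the boss ((x of gauge_go_shoulder in the frame of block_4 between -0.0215 and -0.0145 m or x of gauge_go_shoulder in the frame of block_4 between 0.0145 and 0.0215 m) and y of gauge_go_shoulder in the frame of block_4 between -0.003 and 0.003 m and z of gauge_go_shoulder in the frame of block_4 between 0.031 and 0.037 m and angle between the x axis of gauge and the x axis of block_4, either way round below 0.06 rad), for 0.2 s.
8. the no-go end is pressed squarely on the mouth of the same bore with more than 2 N and stays out of it ((x of gauge_nogo_tip in the frame of block_4 between -0.021 and -0.015 m or x of gauge_nogo_tip in the frame of block_4 between 0.015 and 0.021 m) and y of gauge_nogo_tip in the frame of block_4 between -0.004 and 0.004 m and z of gauge_nogo_tip in the frame of block_4 between 0.03 and 0.038 m and angle between the x axis of gauge and the x axis of block_4, either way round below 0.1 rad and contact force between gauge and block_4 above 2 N), for 0.05 s.
At the end, for the whole second after the job is handed in: Every block present lies flat on the pallet (within 4 mm in height) in an outline of its own, within 7 mm of its centre and 0.09 rad; the gauge rests in the stand's notches (within 12 mm along, 4 mm across and in height, 0.12 rad); all at rest and released (((horizontal distance between block_1 and place_1 below 0.007 m and angle between the y axis of block_1 and the y axis of pallet, either way round below 0.09 rad) or (horizontal distance between block_1 and place_2 below 0.007 m and angle between the y axis of block_1 and the x axis of pallet, either way round below 0.09 rad) or (horizontal distance between block_1 and place_3 below 0.007 m and angle between the y axis of block_1 and the y axis of pallet, either way round below 0.09 rad) or (horizontal distance between block_1 and place_4 below 0.007 m and angle between the y axis of block_1 and the x axis of pallet, either way round below 0.09 rad)) and z of block_1 in the frame of pallet between 0.02 and 0.028 m and angle between each of block_1, block_2, block_3, block_4's own z axis and vertical below 0.08 rad and linear speed of each of block_1, block_2, block_3, block_4, gauge below 0.02 m/s and ((horizontal distance between block_2 and place_1 below 0.007 m and angle between the y axis of block_2 and the y axis of pallet, either way round below 0.09 rad) or (horizontal distance between block_2 and place_2 below 0.007 m and angle between the y axis of block_2 and the x axis of pallet, either way round below 0.09 rad) or (horizontal distance between block_2 and place_3 below 0.007 m and angle between the y axis of block_2 and the y axis of pallet, either way round below 0.09 rad) or (horizontal distance between block_2 and place_4 below 0.007 m and angle between the y axis of block_2 and the x axis of pallet, either way round below 0.09 rad)) and z of block_2 in the frame of pallet between 0.02 and 0.028 m and ((horizontal distance between block_3 and place_1 below 0.007 m and angle between the y axis of block_3 and the y axis of pallet, either way round below 0.09 rad) or (horizontal distance between block_3 and place_2 below 0.007 m and angle between the y axis of block_3 and the x axis of pallet, either way round below 0.09 rad) or (horizontal distance between block_3 and place_3 below 0.007 m and angle between the y axis of block_3 and the y axis of pallet, either way round below 0.09 rad) or (horizontal distance between block_3 and place_4 below 0.007 m and angle between the y axis of block_3 and the x axis of pallet, either way round below 0.09 rad)) and z of block_3 in the frame of pallet between 0.02 and 0.028 m and ((horizontal distance between block_4 and place_1 below 0.007 m and angle between the y axis of block_4 and the y axis of pallet, either way round below 0.09 rad) or (horizontal distance between block_4 and place_2 below 0.007 m and angle between the y axis of block_4 and the x axis of pallet, either way round below 0.09 rad) or (horizontal distance between block_4 and place_3 below 0.007 m and angle between the y axis of block_4 and the y axis of pallet, either way round below 0.09 rad) or (horizontal distance between block_4 and place_4 below 0.007 m and angle between the y axis of block_4 and the x axis of pallet, either way round below 0.09 rad)) and z of block_4 in the frame of pallet between 0.02 and 0.028 m and x of gauge in the frame of gauge_stand between -0.012 and 0.012 m and y of gauge in the frame of gauge_stand between -0.004 and 0.004 m and z of gauge in the frame of gauge_stand between 0.035 and 0.043 m and angle between the x axis of gauge and the x axis of gauge_stand, either way round below 0.12 rad); the robot touches nothing.
It fails at once if one of the other things on the bench is shifted by more than 3 cm (distance of any of grease_tin, fuse_carton, float_cover, spanner, marker, oil_can from where it was at the start of the episode above 0.03 m).
It fails at once if the gauge is forced on a block with more than 60 N (contact force between gauge and block_1 above 60 N or contact force between gauge and block_2 above 60 N or contact force between gauge and block_3 above 60 N or contact force between gauge and block_4 above 60 N).
Of block_1, block_2, block_3, block_4 only 3 to 4 are there at a start; the rules pass over those that are not, and their reading is None.
At some moment in a run one of block_1, block_2, block_3, block_4 may be knocked a few centimetres aside while the robot is not near it.
Once in a run the grip may slacken for a moment while it holds something.
It also fails if it takes over 210 s, if anything falls off the work surface, if the arm or the gripper's body presses on something with over 40 N, if the wrist force passes 120 N, or if a joint passes its speed limit or range.

## Working session

There is one attempt and no reset: what is moved stays moved. The work goes in short steps, Python scripts to look and compute and a tool call to move; the robot and the scene stay as the last step left them, time stands still between calls to the robot, and variables do not carry over. Pictures are saved under pics/ and viewed, at most 14 in all, crops included, and the job is handed in when it is done.

Besides the shell and the picture viewer there is one more tool, called after "Call:" as name([rows], argument=value, ...), one row to a line, values as JSON. step_arm: Moves the arm, as the interface text tells. Its arguments: {"type":"object","properties":{"increments":{"type":"array"},"newtons":{"type":"number"}},"required":["increments"]}

```bash
ls; mkdir -p pics; python3 - <<'E'
from cell import robot, viewer
import cv2,numpy as np
for n in("side","top"):
    im=viewer.read_camera(n); cv2.imwrite(f"pics/{n}0.png",im[:,:,::-1])
    p=viewer.camera_params(n);print(n,np.round(p["K"],1).tolist(),p["k1"],np.round(p["T"],3).tolist())
p=viewer.camera_params("wrist");print(np.round(p["K"],1).tolist(),p["k1"],np.round(p["T"],3).tolist())
print(robot.observe())
E
```

```text
pics
side [[378.0, 0.0, 317.6], [0.0, 378.0, 202.0], [0.0, 0.0, 1.0]] -0.082090363511542 [[-0.878, -0.212, 0.43, -0.087], [-0.479, 0.372, -0.795, 1.274], [0.009, -0.904, -0.428, 0.743], [0.0, 0.0, 0.0, 1.0]]
top [[377.7, 0.0, 323.2], [0.0, 377.7, 199.3], [0.0, 0.0, 1.0]] -0.08420983459029868 [[-0.024, -0.997, 0.071, 0.496], [-1.0, 0.023, -0.016, 0.005], [0.014, -0.071, -0.997, 1.288], [0.0, 0.0, 0.0, 1.0]]
[[357.0, 0.0, 320.7], [0.0, 357.0, 199.3], [0.0, 0.0, 1.0]] -0.010805359582976874 [[0.228, 0.945, 0.235, 0.057], [0.974, -0.221, -0.057, 0.525], [-0.001, 0.242, -0.97, 0.384], [0.0, 0.0, 0.0, 1.0]]
{'time': 0.1, 'qpos': array([ 1.19397706e+00,  3.42631108e-01,  1.52495431e+00, -1.19351068e-05,
        1.27537399e+00, -1.45979812e-01]), 'qvel': array([ 0.00069719, -0.00145512, -0.00213551,  0.00101262, -0.00027228,
        0.00067874]), 'joint_efforts': array([ 8.35547453e-04, -4.32009673e+01, -2.44692886e+01,  7.18921423e-02,
        5.26627118e-02, -4.82736334e-05]), 'tool_pos': array([0.11995078, 0.51073197, 0.22611438]), 'tool_rot': array([-3.14023878e+00, -1.87518725e-04,  2.91075656e+00]), 'contact_force': array([-0.07526123,  0.26901105,  0.36917752]), 'torque': array([ 0.01334495, -0.02434597,  0.03373452]), 'grip_force': 0.0, 'opening': 0.0916365914252009}
```

View pics/top0.png

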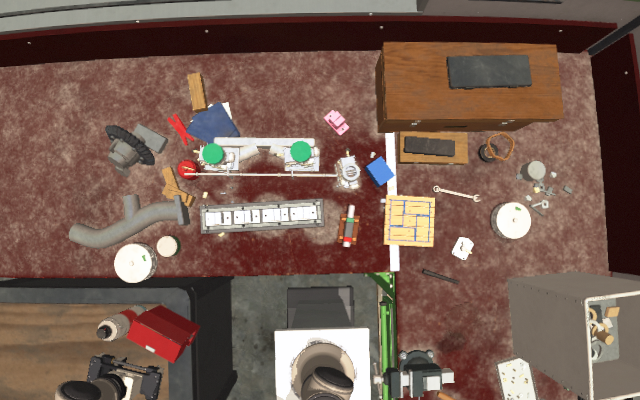

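View pics/side0.png

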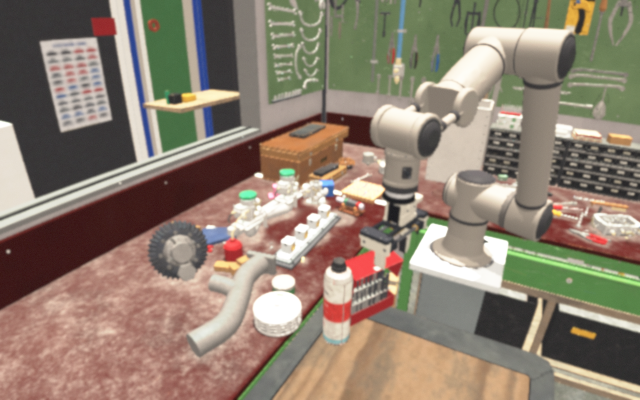

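The top view shows the fixture at (262,216), the gauge in its stand at (348,227), the pallet at (410,221) and a pink look-alike at (337,122). There is piping behind the fixture at row 150-185. I'll zoom in next.

```bash
cat > h.py <<'E'
import cv2,numpy as np
from cell import robot, viewer
from scipy.spatial.transform import Rotation as R
def cam(n):
    p=viewer.camera_params(n); return p["K"],p["k1"],p["T"]
def grab(n,f=None):
    c=cam(n); im=viewer.read_camera(n)[:,:,::-1].copy()
    if f: cv2.imwrite(f"pics/{f}.png",im)
    return im,c
def rays(px,c):
    K,k1,T=c; px=np.atleast_2d(px).astype(float)
    d=np.c_[(px[:,0]-K[0,2])/K[0,0],(px[:,1]-K[1,2])/K[1,1]]; u=d.copy()
    for _ in range(20): u=d/(1+k1*(u**2).sum(1,keepdims=True))
    return T[:3,3],np.c_[u,np.ones(len(u))]@T[:3,:3].T
def onz(px,z,c):
    o,d=rays(px,c); return o+d*((z-o[2])/d[:,2])[:,None]
def proj(P,c):
    K,k1,T=c; q=(np.atleast_2d(P)-T[:3,3])@T[:3,:3]; u=q[:,:2]/q[:,2:]
    u=u*(1+k1*(u**2).sum(1,keepdims=True)); return u*[K[0,0],K[1,1]]+K[:2,2]
def tcp():
    s=robot.observe(); return s["tool_pos"],R.from_euler("xyz",s["tool_rot"]).as_matrix()
def go(target,yaw=None,rpy=None):
    "delta in tool cm and rotvec deg to reach target pos and rpy"
    p,M=tcp(); d=M.T@(np.array(target)-p)*100
    N=R.from_euler("xyz",rpy if rpy is not None else [np.pi,0,yaw]).as_matrix()
    w=np.degrees(R.from_matrix(M.T@N).as_rotvec()); print("dpos cm",np.round(d,2),"dr",np.round(w,2))
E
python3 - <<'E'
from h import *
im=cv2.imread("pics/top0.png"); c=cam("top")
cv2.imwrite("pics/c1.png",cv2.resize(im[130:260,190:450],None,fx=3,fy=3,interpolation=cv2.INTER_CUBIC))
for p,z in(((202,217),.022),((324,212),.022),((348,227),.05),((410,221),.024),((300,150),.1),((380,171),.06)): print(p,onz(p,z,c).round(3))
E
```

```text
(202, 217) [[0.536 0.395 0.022]]
(324, 212) [[ 0.544 -0.016  0.022]]
(348, 227) [[ 0.492 -0.093  0.05 ]]
(410, 221) [[ 0.506 -0.306  0.024]]
(300, 150) [[0.74  0.057 0.1  ]]
(380, 171) [[ 0.673 -0.204  0.06 ]]
```

View pics/c1.png

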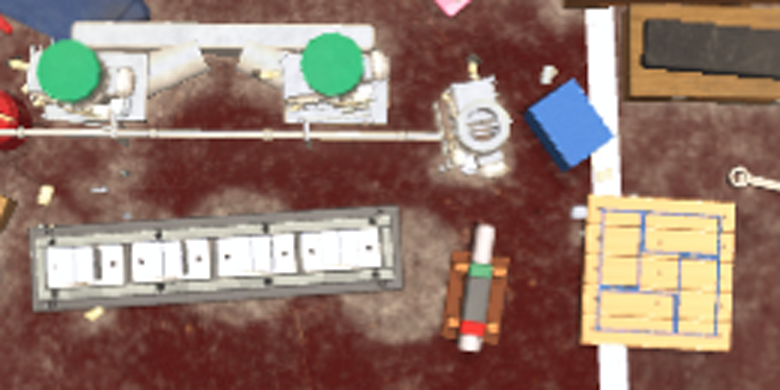

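In the crop there are four white blocks in the channel, at crop (87,265), (170,262), (258,255) and (342,250). Each has a bright boss, and the row is tilted about 3°. The gauge is at crop (478,290) with its green end away from the robot, and the pallet outlines are blue.

Candidates:
- **Blocks:** the four white blocks in the fixture at image (219,218), (247,217), (276,215) and (304,213). The pink look-alike at (337,122) is excluded.
- **Gauge:** only the bar at (348,227). The marker at (440,275) and spanner at (456,192) are not it.

Next I'll move in for wrist views.

Call:
step_arm([
  {"delta_pos": [-4,-2.3,0.3],"dr": [0,0,0],"fingers": -1},
  {"delta_pos": [-8,-4.6,0.6],"dr": [0,0,0],"fingers": -1},
  {"delta_pos": [-12,-6.9,0.9],"dr": [0,0,0],"fingers": -1},
  {"delta_pos": [-16,-9.2,1.1],"dr": [0,0,0],"fingers": -1},
  {"delta_pos": [-19.6,-11.4,1.3],"dr": [0,0,0],"fingers": -1},
])

```text
time: 0.72
tool_pos: [0.2857, 0.354, 0.2134]
tool_rot: [-3.141, -0.0, 2.911]
contact_force: [0.1, -0.1, -0.1]
opening: 0.0917
grip_force: 0.0
```

Call:
step_arm([
  {"delta_pos": [-4,-2.3,0.3],"dr": [0,0,-4],"fingers": -1},
  {"delta_pos": [-8,-4.6,0.6],"dr": [0,0,-8],"fingers": -1},
  {"delta_pos": [-14,-8,0.9],"dr": [0,0,-13.2],"fingers": -1},
  {"delta_pos": [-19.6,-11.4,1.3],"dr": [0,0,-13.2],"fingers": -1},
  {"delta_pos": [-19.6,-11.4,1.3],"dr": [0,0,-13.2],"fingers": -1},
])

```text
time: 1.35
tool_pos: [0.4515, 0.1967, 0.2]
tool_rot: [-3.141, -0.001, 3.136]
contact_force: [-0.8, 0.6, 0.2]
opening: 0.0918
grip_force: 0.0
```

```bash
python3 - <<'E'
from h import *
im,c=grab("wrist","w1"); np.savez("w1.npz",K=c[0],k1=c[1],T=c[2]); print(tcp())
E
```

```text
(array([0.45096163, 0.19739785, 0.20000426]), array([[-9.99990988e-01,  4.15691029e-03, -8.62757619e-04],
       [ 4.15738120e-03,  9.99991210e-01, -5.44747603e-04],
       [ 8.60485568e-04, -5.48329506e-04, -9.99999479e-01]]))
```

View pics/w1.png

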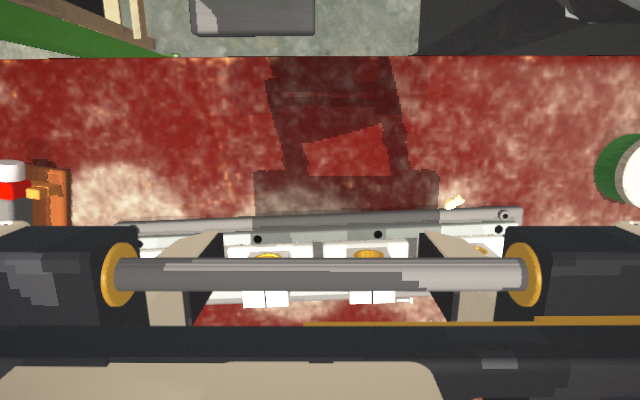

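Call:
step_arm([
  {"delta_pos": [0,-6,0],"dr": [0,0,0],"fingers": -1},
  {"delta_pos": [0,-12,0],"dr": [0,0,0],"fingers": -1},
  {"delta_pos": [0,-18,0],"dr": [0,0,0],"fingers": -1},
  {"delta_pos": [0,-24,0],"dr": [0,0,0],"fingers": -1},
  {"delta_pos": [0,-30,0],"dr": [0,0,0],"fingers": -1},
])

```text
time: 2.02
tool_pos: [0.4489, -0.1007, 0.2009]
tool_rot: [3.141, 0.0, -3.14]
contact_force: [1.2, -0.7, -0.2]
opening: 0.0918
grip_force: 0.0
```

Call:
step_arm([
  {"delta_pos": [0,-6,0],"dr": [0,0,0],"fingers": -1},
  {"delta_pos": [0,-8,0],"dr": [0,0,0],"fingers": -1},
  {"delta_pos": [0,-8,0],"dr": [0,0,0],"fingers": -1},
  {"delta_pos": [0,-8,0],"dr": [0,0,0],"fingers": -1},
  {"delta_pos": [0,-8,0],"dr": [0,0,0],"fingers": -1},
])

```text
time: 2.65
tool_pos: [0.4495, -0.1788, 0.2008]
tool_rot: [3.141, 0.0, -3.14]
contact_force: [-0.6, 0.7, 0.5]
opening: 0.092
grip_force: 0.0
```

```bash
python3 - <<'E'
from h import *
im,c=grab("wrist","w2"); np.savez("w2.npz",K=c[0],k1=c[1],T=c[2]); print(tcp())
E
```

```text
(array([ 0.44954239, -0.17904886,  0.20082393]), array([[-9.99998623e-01, -1.65622362e-03,  1.04404347e-04],
       [-1.65619237e-03,  9.99998584e-01,  2.98714728e-04],
       [-1.04898937e-04,  2.98541403e-04, -9.99999950e-01]]))
```

View pics/w2.png

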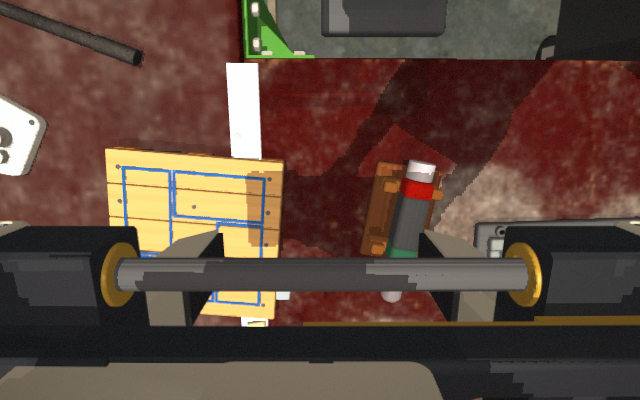

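Both wrist views look along the tool's +x side, and the gripper hides the lower half. w1 shows the bosses partly hidden at (265,270) and (370,270). w2 shows the gauge from (420,165) to (392,295), its red end toward the robot, with the pallet at (195,235). I'll turn to yaw 0 so the camera sees the side ahead.

Call:
step_arm([
  {"delta_pos": [0.6,1.8,0],"dr": [0,0,10],"fingers": -1},
  {"delta_pos": [1.2,3.6,0],"dr": [0,0,20],"fingers": -1},
  {"delta_pos": [1.8,5.4,0],"dr": [0,0,30],"fingers": -1},
  {"delta_pos": [2.4,7.2,0],"dr": [0,0,40],"fingers": -1},
  {"delta_pos": [3,9,0],"dr": [0,0,50],"fingers": -1},
])

```text
time: 3.32
tool_pos: [0.4191, -0.0892, 0.2008]
tool_rot: [3.141, 0.0, 2.264]
contact_force: [-0.7, 0.8, 0.1]
opening: 0.0919
grip_force: 0.0
```

Call:
step_arm([
  {"delta_pos": [0,0,0],"dr": [0,0,10],"fingers": -1},
  {"delta_pos": [0,0,0],"dr": [0,0,20],"fingers": -1},
  {"delta_pos": [0,0,0],"dr": [0,0,30],"fingers": -1},
  {"delta_pos": [0,0,0],"dr": [0,0,40],"fingers": -1},
  {"delta_pos": [0,0,0],"dr": [0,0,50],"fingers": -1},
])

```text
time: 3.95
tool_pos: [0.4194, -0.0897, 0.2008]
tool_rot: [3.141, -0.0, 1.391]
contact_force: [-0.5, -0.2, 0.7]
opening: 0.0919
grip_force: 0.0
```

Call:
step_arm([
  {"delta_pos": [0,0,0],"dr": [0,0,10],"fingers": -1},
  {"delta_pos": [0,0,0],"dr": [0,0,20],"fingers": -1},
  {"delta_pos": [0,0,0],"dr": [0,0,30],"fingers": -1},
  {"delta_pos": [0,0,0],"dr": [0,0,40],"fingers": -1},
  {"delta_pos": [0,0,0],"dr": [0,0,50],"fingers": -1},
])

```text
time: 4.58
tool_pos: [0.4194, -0.0897, 0.2008]
tool_rot: [-3.142, -0.0, 0.519]
contact_force: [-0.3, 0.0, 0.4]
opening: 0.0918
grip_force: 0.0
```

Call:
step_arm([
  {"delta_pos": [0,0,0],"dr": [0,0,10],"fingers": -1},
  {"delta_pos": [0,0,0],"dr": [0,0,20],"fingers": -1},
  {"delta_pos": [0,0,0],"dr": [0,0,30],"fingers": -1},
  {"delta_pos": [0,0,0],"dr": [0,0,30],"fingers": -1},
  {"delta_pos": [0,0,0],"dr": [0,0,30],"fingers": -1},
])

```text
time: 5.2
tool_pos: [0.4194, -0.0901, 0.2008]
tool_rot: [-3.142, -0.0, 0.004]
contact_force: [0.8, -0.3, -0.3]
opening: 0.0921
grip_force: 0.0
```

```bash
python3 - <<'E'
from h import *
im,c=grab("wrist","w3"); np.savez("w3.npz",K=c[0],k1=c[1],T=c[2]); print(tcp(),robot.observe()["qpos"].round(2))
E
```

```text
(array([ 0.41938666, -0.09019014,  0.20076493]), array([[ 9.99995932e-01,  2.84984050e-03,  1.19090321e-04],
       [ 2.84982540e-03, -9.99995931e-01,  1.26772728e-04],
       [ 1.19451118e-04, -1.26432826e-04, -9.99999985e-01]])) [-0.39  0.19  1.81  0.    1.14  1.18]
```

View pics/w3.png

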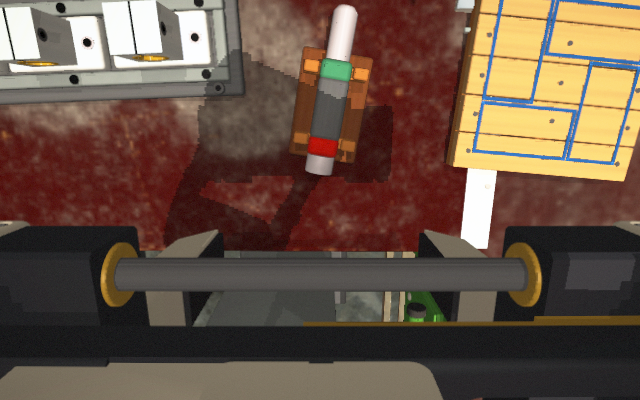

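This view shows the whole gauge: green band at (336,69), red band at (323,147). The stand runs from (300,50) to (355,160). Bosses 4 and 3 are at upper left, and the pallet is at upper right.

```bash
cat >> h.py <<'E'
def cen(im,f,box=None):
    hsv=cv2.cvtColor(im,cv2.COLOR_BGR2HSV).astype(int); m=f(hsv).astype(np.uint8)
    if box: b=np.zeros_like(m); x0,y0,x1,y1=box; b[y0:y1,x0:x1]=1; m*=b
    n,l,s,c=cv2.connectedComponentsWithStats(m); i=1+np.argmax(s[1:,4]); return c[i],s[i]
green=lambda h:(abs(h[...,0]-75)<20)&(h[...,1]>90)&(h[...,2]>60)
red=lambda h:((h[...,0]<6)|(h[...,0]>174))&(h[...,1]>200)&(h[...,2]>150)
E
python3 - <<'E'
from h import *
im=cv2.imread("pics/w3.png"); c=cam("wrist")
g,sg=cen(im,green,(280,0,400,200)); r,sr=cen(im,red,(280,100,400,200)); print(g,sg,r,sr)
G=onz(g,.052,c)[0];Q=onz(r,.052,c)[0]; a=G-Q; print(G,Q,np.linalg.norm(a),np.arctan2(a[1],a[0]),(G+Q)/2)
t=cv2.imread("pics/top0.png"); ct=cam("top")
g,_=cen(t,green,(335,205,365,245)); r,_=cen(t,red,(335,205,365,250))
G=onz(g,.052,ct)[0];Q=onz(r,.052,ct)[0];a=G-Q; print(G,Q,np.arctan2(a[1],a[0]),(G+Q)/2)
E
```

```text
[335.7045045   69.42702703] [320  58  32  23 555] [322.18393782 145.92746114] [309 137  28  19 386]
[ 0.51585479 -0.10318449  0.052     ] [ 0.45407087 -0.0924813   0.052     ] 0.06270415217117382 -0.17153355661041786 [ 0.48496283 -0.09783289  0.052     ]
[ 0.51577773 -0.09855613  0.052     ] [ 0.45769671 -0.07929307  0.052     ] -0.320242393197754 [ 0.48673722 -0.0889246   0.052     ]
```

Call:
step_arm([
  {"delta_pos": [3.3,0.4,2],"dr": [0,0,5],"fingers": -1},
  {"delta_pos": [6.6,0.8,5],"dr": [0,0,10],"fingers": -1},
  {"delta_pos": [6.6,0.8,8],"dr": [0,0,10],"fingers": -1},
  {"delta_pos": [6.6,0.8,10],"dr": [0,0,10],"fingers": -1},
  {"delta_pos": [6.6,0.8,10],"dr": [0,0,10],"fingers": -1},
])

```text
time: 5.88
tool_pos: [0.4844, -0.0981, 0.0994]
tool_rot: [-3.141, 0.004, -0.173]
contact_force: [-0.4, 0.2, 0.8]
opening: 0.092
grip_force: 0.0
```

```bash
python3 - <<'E'
from h import *
im,c=grab("wrist","w4"); go([.485,-.098,.020],-.1715)
E
```

```text
dpos cm [-0.02 -0.03  8.06] dr [-0.02  0.06 -0.13]
```

View pics/w4.png

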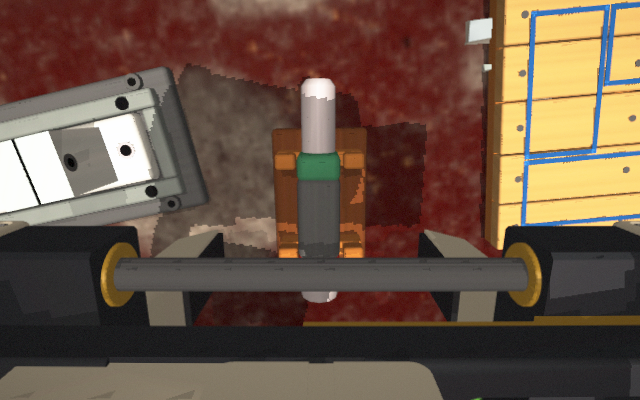

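The gauge is centred at column 319, vertical between the fingers, and clear of the saddles. I'll descend and grip.

Call:
step_arm([
  {"delta_pos": [0,0,3],"dr": [0,0,0],"fingers": -1},
  {"delta_pos": [0,0,6],"dr": [0,0,0],"fingers": -1},
  {"delta_pos": [0,0,7.5],"dr": [0,0,0],"fingers": -1},
  {"delta_pos": [0,0,8.05],"dr": [0,0,0],"fingers": -1},
  {"delta_pos": [0,0,8.05],"dr": [0,0,0],"fingers": 0},
], newtons=45)

```text
time: 6.55
tool_pos: [0.4859, -0.0987, 0.0208]
tool_rot: [3.142, -0.001, -0.175]
contact_force: [1.0, 0.2, -0.1]
opening: 0.0856
grip_force: 0.0
```

Call:
step_arm([
  {"delta_pos": [0,0,0],"dr": [0,0,0],"fingers": 1},
  {"delta_pos": [0,0,0],"dr": [0,0,0],"fingers": 1},
  {"delta_pos": [0,0,0],"dr": [0,0,0],"fingers": 1},
  {"delta_pos": [0,0,0],"dr": [0,0,0],"fingers": 1},
  {"delta_pos": [0,0,0],"dr": [0,0,0],"fingers": 1},
])

```text
time: 7.18
tool_pos: [0.4854, -0.0985, 0.0202]
tool_rot: [-3.141, -0.0, -0.175]
contact_force: [-0.8, -0.3, 0.3]
opening: 0.0365
grip_force: 0.0
```

```bash
python3 - <<'E'
from h import *
s=robot.observe(); print(s); go([.44,.15,.15],-.03)
E
```

```text
{'time': 7.175, 'qpos': array([-3.55195676e-01,  5.61762359e-01,  1.84586214e+00,  1.50824926e-04,
        7.33980533e-01,  1.39046867e+00]), 'qvel': array([-0.00020267,  0.00299193, -0.00117032,  0.00046243, -0.00096099,
       -0.00040094]), 'joint_efforts': array([ 7.83093383e-04, -4.51540661e+01, -1.54783809e+01,  3.42351780e-02,
       -7.28450110e-02,  9.74627739e-06]), 'tool_pos': array([ 0.4854084 , -0.09853064,  0.02021684]), 'tool_rot': array([-3.14149104e+00, -5.93491801e-06, -1.74980014e-01]), 'contact_force': array([-0.8010103 , -0.25250942,  0.31972543]), 'torque': array([-0.06458882,  0.17089303,  0.04026129]), 'grip_force': 0.0, 'opening': 0.03654961944414955}
dpos cm [ -8.8  -23.68 -12.98] dr [-0.01 -0.   -8.31]
```

Call:
step_arm([
  {"delta_pos": [0,0,0],"dr": [0,0,0],"fingers": 1},
  {"delta_pos": [0,0,0],"dr": [0,0,0],"fingers": 1},
  {"delta_pos": [0,0,0],"dr": [0,0,0],"fingers": 1},
  {"delta_pos": [0,0,0],"dr": [0,0,0],"fingers": 1},
  {"delta_pos": [0,0,0],"dr": [0,0,0],"fingers": 1},
])

```text
time: 7.8
tool_pos: [0.4854, -0.0985, 0.0202]
tool_rot: [-3.141, 0.0, -0.175]
contact_force: [0.7, 1.1, 0.2]
opening: 0.0256
grip_force: 45.0
```

Call:
step_arm([
  {"delta_pos": [0,0,-2],"dr": [0,0,0],"fingers": 1},
  {"delta_pos": [0,0,-6],"dr": [0,0,0],"fingers": 1},
  {"delta_pos": [0,0,-11],"dr": [0,0,0],"fingers": 1},
  {"delta_pos": [0,0,-16],"dr": [0,0,0],"fingers": 1},
  {"delta_pos": [0,0,-18],"dr": [0,0,0],"fingers": 1},
])

```text
time: 8.43
tool_pos: [0.4862, -0.099, 0.203]
tool_rot: [3.141, -0.004, -0.175]
contact_force: [-0.1, -0.4, -2.0]
opening: 0.0256
grip_force: 45.0
```

```bash
python3 - <<'E'
from h import *
s=robot.observe(); print(s["tool_pos"],s["opening"],s["grip_force"]); go([.44,.2,.2],.03)
E
```

```text
[ 0.48621492 -0.09898707  0.20300668] 0.025601837598358906 44.99729812145233
dpos cm [ -9.76 -28.64   0.23] dr [  0.08  -0.24 -11.75]
```

Call:
step_arm([
  {"delta_pos": [-2,-6,0],"dr": [0,0,-3],"fingers": 1},
  {"delta_pos": [-4,-12,0],"dr": [0,0,-6],"fingers": 1},
  {"delta_pos": [-6,-18,0],"dr": [0,0,-9],"fingers": 1},
  {"delta_pos": [-8,-24,0],"dr": [0,0,-11.7],"fingers": 1},
  {"delta_pos": [-9.8,-28.6,0.2],"dr": [0,0,-11.7],"fingers": 1},
])

```text
time: 9.05
tool_pos: [0.4379, 0.2021, 0.1981]
tool_rot: [3.142, -0.0, 0.03]
contact_force: [0.7, -0.7, -2.5]
opening: 0.0257
grip_force: 45.0
```

Call:
step_arm([
  {"delta_pos": [0,0,0],"dr": [0,0,0],"fingers": 1},
  {"delta_pos": [0,0,0],"dr": [0,0,0],"fingers": 1},
  {"delta_pos": [0,0,0],"dr": [0,0,0],"fingers": 1},
  {"delta_pos": [0,0,0],"dr": [0,0,0],"fingers": 1},
  {"delta_pos": [0,0,0],"dr": [0,0,0],"fingers": 1},
])

```text
time: 9.68
tool_pos: [0.4389, 0.1994, 0.1983]
tool_rot: [-3.142, -0.0, 0.028]
contact_force: [-0.4, -1.1, -2.4]
opening: 0.0258
grip_force: 45.0
```

```bash
python3 - <<'E'
from h import *
im,c=grab("wrist","w5");np.savez("w5.npz",K=c[0],k1=c[1],T=c[2]); print(tcp()[0],robot.observe()["tool_rot"])
E
```

```text
[0.43888763 0.19960462 0.19825348] [-3.14152764e+00 -9.29076380e-05  2.81132927e-02]
```

View pics/w5.png

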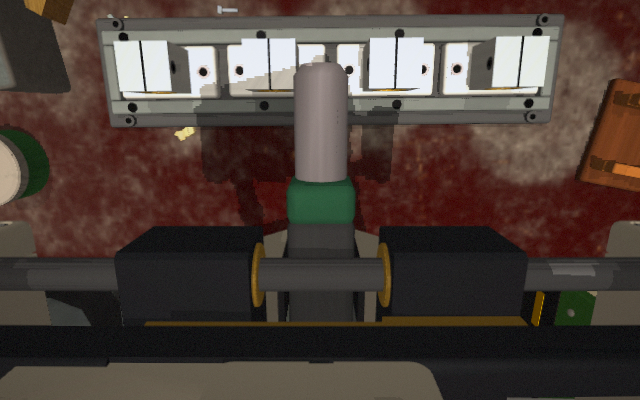

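The gauge is held straight, its axis near column 321. The boss tops, each with a dark split line, are at columns about 143, 270, 397 and 519 (rows 35-90). I'll measure these next.

```bash
python3 - <<'E'
from h import *
im=cv2.imread("pics/w5.png"); z=np.load("w5.npz"); c=(z["K"],float(z["k1"]),z["T"])
g=cv2.cvtColor(im,cv2.COLOR_BGR2GRAY).astype(float)
for i,x in enumerate((143,270,397,519)):
    pts=[]
    for r in range(45,84,4):
        w=g[r,x-7:x+8]; d=np.clip(w.max()-30-w,0,None)
        if d.sum()>20: pts.append(((d*np.arange(x-7,x+8)).sum()/d.sum(),r))
    pts=np.array(pts); W=onz(pts,.070,c); f=np.polyfit(W[:,0],W[:,1],1)
    # boss-top row extent at column x+-12
    col=im[20:110,x+10 if i<2 else x-10].astype(int)
    print(i+1,len(pts),W.mean(0).round(4),"slope",f[0].round(3), pts[0].round(1),pts[-1].round(1))
for r0,e in(((130,106),"railnear"),):
    print(onz([(111,126),(552,121)],.012,c).round(4),onz([(99,17),(563,15)],.012,c).round(4))
b=(g>200).astype(np.uint8)
for x in(130,158,256,284,383,411,506,533): 
    rr=np.where(b[:,x])[0]; print(x,rr.min(),rr.max(),end="; ")
E
```

```text
1 10 [0.5342 0.3362 0.07  ] slope 0.031 [139.9  45. ] [144.  81.]
2 10 [0.5367 0.2402 0.07  ] slope 0.036 [268.2  45. ] [269.4  81. ]
3 10 [0.5394 0.1447 0.07  ] slope 0.039 [396.2  45. ] [394.7  81. ]
4 10 [0.5424 0.0505 0.07  ] slope 0.045 [521.9  45. ] [518.  81.]
[[ 0.4832  0.3985  0.012 ]
 [ 0.4998 -0.0187  0.012 ]] [[ 0.578   0.3987  0.012 ]
 [ 0.5914 -0.0118  0.012 ]]
130 41 97; 158 41 96; 256 39 75; 284 39 67; 383 38 94; 411 38 94; 506 37 92; 533 37 92;
```

```bash
python3 - <<'E'
from h import *
im=cv2.imread("pics/w5.png"); z=np.load("w5.npz"); c=(z["K"],float(z["k1"]),z["T"])
p,M=tcp()
for dx in(.04,.05,.06,.07,.08,.082): print(dx,proj(p+M@[dx,0,-.0188],c).round(1))
h=cv2.cvtColor(im,cv2.COLOR_BGR2HSV).astype(int)
print(cen(im,green,(270,160,370,240)))
g=cv2.cvtColor(im,cv2.COLOR_BGR2GRAY).astype(int)
for r in(105,120,150,165): # plug edges: low saturation vs red bench
    m=(h[r,250:390,1]<60)&(g[r,250:390]>70); k=np.where(m)[0]+250; print(r,k.min(),k.max(),(k.min()+k.max())/2)
go([.418,.332,.0272+.03],.037)
E
```

```text
0.04 [[317.4 174.8]]
0.05 [[317.4 149.4]]
0.06 [[317.3 123. ]]
0.07 [[317.2  95.7]]
0.08 [[317.2  67.4]]
0.082 [[317.2  61.6]]
(array([320.54940408, 203.29450211]), array([ 287,  182,   67,   42, 2601], dtype=int32))
105 250 389 319.5
120 294 346 320.0
150 295 345 320.0
165 295 345 320.0
dpos cm [ -1.72 -13.29  14.11] dr [-0.   -0.01 -0.51]
```

Call:
step_arm([
  {"delta_pos": [-1.7,-3.5,2],"dr": [0,0,-0.5],"fingers": 1},
  {"delta_pos": [-1.7,-7,6],"dr": [0,0,-0.5],"fingers": 1},
  {"delta_pos": [-1.7,-11,10],"dr": [0,0,-0.5],"fingers": 1},
  {"delta_pos": [-1.7,-13.5,14.1],"dr": [0,0,-0.5],"fingers": 1},
  {"delta_pos": [-1.7,-13.5,14.1],"dr": [0,0,-0.5],"fingers": 1},
])

```text
time: 10.35
tool_pos: [0.4156, 0.3346, 0.0541]
tool_rot: [3.139, 0.006, 0.04]
contact_force: [0.5, -0.5, -2.0]
opening: 0.0257
grip_force: 45.0
```

```bash
python3 - <<'E'
from h import *
im,c=grab("wrist","w6");np.savez("w6.npz",K=c[0],k1=c[1],T=c[2]); print(tcp()[0],robot.observe()["tool_rot"],robot.observe()["grip_force"])
E
```

```text
[0.41693278 0.33438148 0.05614074] [3.13996680e+00 2.72887295e-03 3.93050895e-02] 44.99742329120636
```

View pics/w6.png

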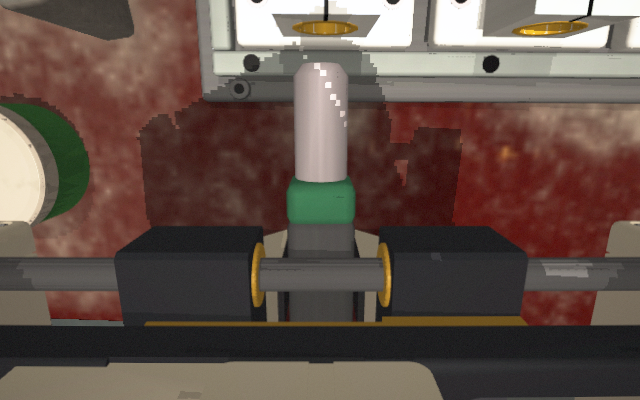

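The gold bush mouth of block 1 is at about (326,27) and the plug axis at column 320.5, so a small shift to the right is needed.

```bash
cat >> h.py <<'E'
gold=lambda h:(abs(h[...,0]-20)<9)&(h[...,1]>130)&(h[...,2]>90)
def align(im,c,box,zb=.046):
    "lateral error (mm, tool +y) of bore mouth against the plug axis, both in this wrist picture"
    h=cv2.cvtColor(im,cv2.COLOR_BGR2HSV).astype(int); m=gold(h).astype(np.uint8); b=np.zeros_like(m); x0,y0,x1,y1=box; b[y0:y1,x0:x1]=1
    ys,xs=np.where(m*b); l,r=np.percentile(xs,1),np.percentile(xs,99); mid=(l+r)/2; row=np.median(ys)
    p,M=tcp(); W=onz((mid,row),zb,c)[0]; gc=[]
    for rr in range(110,170,6):
        k=np.where((h[rr,270:375,1]<60))[0]+270; gc.append((k.min()+k.max())/2)
    gc=np.median(gc); print("ring",l,r,row,"plug col",gc,"n",len(xs))
    depth=(T:=c[2])[2,3]-.075; q=M.T@(W-p); pg=proj(p+M@[.06,0,-.0188],c)[0]
    bias=gc-pg[0]; D=(W-T[:3,3])@T[:3,2]; 
    print("mouth in tool (mm)",(q*1000).round(1),"bias px",round(bias,1),"corrected y mm: transl",round(q[1]*1e3-bias*.14/357*1e3,2),"rot",round(q[1]*1e3-bias*D/357*1e3,2))
E
python3 - <<'E'
from h import *
im=cv2.imread("pics/w6.png"); z=np.load("w6.npz"); c=(z["K"],float(z["k1"]),z["T"])
align(im,c,(270,10,380,36))
E
```

```text
ring 294.0 355.0 27.0 plug col 320.5 n 714
mouth in tool (mm) [97.7  2.4  9.9] bias px 1.8 corrected y mm: transl 1.64 rot 1.59
```

Call:
step_arm([
  {"delta_pos": [0,0.16,1],"dr": [0,0,0],"fingers": 1},
  {"delta_pos": [0,0.16,2],"dr": [0,0,0],"fingers": 1},
  {"delta_pos": [0,0.16,2.9],"dr": [0,0,0],"fingers": 1},
  {"delta_pos": [0,0.16,2.9],"dr": [0,0,0],"fingers": 1},
  {"delta_pos": [0,0.16,2.9],"dr": [0,0,0],"fingers": 1},
])

```text
time: 11.02
tool_pos: [0.418, 0.333, 0.0284]
tool_rot: [-3.141, -0.0, 0.038]
contact_force: [0.3, 0.0, -1.8]
opening: 0.0258
grip_force: 45.0
```

Call:
step_arm([
  {"delta_pos": [0,0,0],"dr": [0,0,0],"fingers": 1},
  {"delta_pos": [0,0,0],"dr": [0,0,0],"fingers": 1},
  {"delta_pos": [0,0,0],"dr": [0,0,0],"fingers": 1},
  {"delta_pos": [0,0,0],"dr": [0,0,0],"fingers": 1},
  {"delta_pos": [0,0,0],"dr": [0,0,0],"fingers": 1},
])

```text
time: 11.65
tool_pos: [0.4178, 0.333, 0.0282]
tool_rot: [-3.142, -0.0, 0.038]
contact_force: [0.4, 0.2, -1.2]
opening: 0.0256
grip_force: 45.0
```

```bash
python3 - <<'E'
from h import *
s=robot.observe();print(s["tool_pos"],s["tool_rot"],s["contact_force"])
im,c=grab("wrist","w7");align(im,c,(270,0,380,36))
E
```

```text
[0.41778992 0.33302014 0.02823729] [-3.14152133e+00 -3.45322334e-05  3.80362570e-02] [ 0.40367468  0.15499801 -1.23072988]
ring 284.0 357.0 18.0 plug col 320.5 n 1162
mouth in tool (mm) [ 96.8   1.  -17.8] bias px 2.7 corrected y mm: transl -0.05 rot 0.04
```

Call:
step_arm([
  {"delta_pos": [0,0,0.1],"dr": [0,0,0],"fingers": 1},
  {"delta_pos": [0.8,0,0.1],"dr": [0,0,0],"fingers": 1},
  {"delta_pos": [1.4,0,0.1],"dr": [0,0,0],"fingers": 1},
  {"delta_pos": [1.7,0,0.1],"dr": [0,0,0],"fingers": 1},
  {"delta_pos": [2,0,0.1],"dr": [0,0,0],"fingers": 1},
])

```text
time: 12.32
tool_pos: [0.438, 0.3337, 0.0272]
tool_rot: [-3.142, 0.0, 0.038]
contact_force: [0.1, 0.5, -1.7]
opening: 0.0258
grip_force: 45.0
```

Call:
step_arm([
  {"delta_pos": [0.4,0,0],"dr": [0,0,0],"fingers": 1},
  {"delta_pos": [0.4,0,0],"dr": [0,0,0],"fingers": 1},
  {"delta_pos": [0.4,0,0],"dr": [0,0,0],"fingers": 1},
  {"delta_pos": [0.4,0,0],"dr": [0,0,0],"fingers": 1},
  {"delta_pos": [0.4,0,0],"dr": [0,0,0],"fingers": 1},
])

```text
time: 12.95
tool_pos: [0.4417, 0.3339, 0.0273]
tool_rot: [-3.142, 0.0, 0.038]
contact_force: [-0.7, -0.2, -2.6]
opening: 0.0257
grip_force: 45.0
```

Call:
step_arm([
  {"delta_pos": [0.8,0,0],"dr": [0,0,0],"fingers": 1},
  {"delta_pos": [1.6,0,0],"dr": [0,0,0],"fingers": 1},
  {"delta_pos": [2.2,0,0],"dr": [0,0,0],"fingers": 1},
  {"delta_pos": [2.7,0,0],"dr": [0,0,0],"fingers": 1},
  {"delta_pos": [3,0,0],"dr": [0,0,0],"fingers": 1},
])

```text
time: 13.58
tool_pos: [0.4721, 0.335, 0.0271]
tool_rot: [-3.142, 0.0, 0.038]
contact_force: [0.1, 0.3, -2.7]
opening: 0.0257
grip_force: 45.0
```

Call:
step_arm([
  {"delta_pos": [0.1,0,0],"dr": [0,0,0],"fingers": 1},
  {"delta_pos": [0.2,0,0],"dr": [0,0,0],"fingers": 1},
  {"delta_pos": [0.3,0,0],"dr": [0,0,0],"fingers": 1},
  {"delta_pos": [0.3,0,0],"dr": [0,0,0],"fingers": 1},
  {"delta_pos": [0.3,0,0],"dr": [0,0,0],"fingers": 1},
])

```text
time: 14.2
tool_pos: [0.4747, 0.3352, 0.0272]
tool_rot: [-3.142, 0.0, 0.038]
contact_force: [-1.0, 0.9, -2.6]
opening: 0.026
grip_force: 45.0
```

```bash
python3 - <<'E'
from h import *
s=robot.observe();print(s["tool_pos"],s["tool_rot"],s["contact_force"])
im,c=grab("wrist","w8"); im=cv2.resize(im[0:230,150:500],None,fx=2,fy=2); cv2.imwrite("pics/w8c.png",im)
E
```

```text
[0.47470268 0.33519429 0.0272404 ] [-3.14152369e+00  8.35139679e-06  3.79873037e-02] [-1.04751631  0.90595747 -2.64596078]
```

View pics/w8c.png

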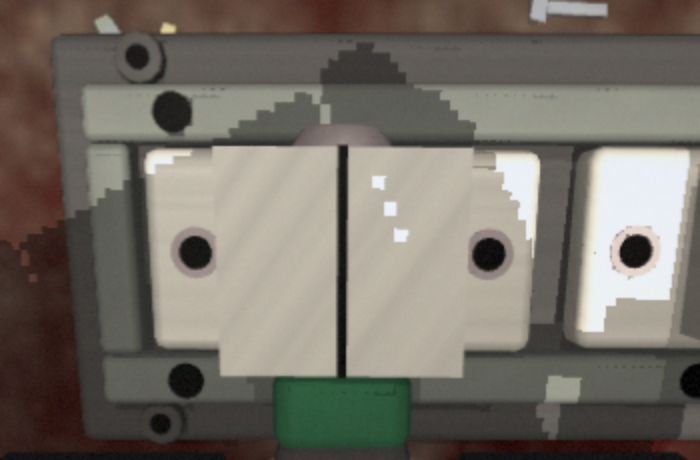

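The green shoulder is right at the boss and the plug tip shows beyond the far face. I'll nudge on until there is contact force.

Call:
step_arm([
  {"delta_pos": [0.1,0,0],"dr": [0,0,0],"fingers": 1},
  {"delta_pos": [0.2,0,0],"dr": [0,0,0],"fingers": 1},
  {"delta_pos": [0.2,0,0],"dr": [0,0,0],"fingers": 1},
  {"delta_pos": [0.2,0,0],"dr": [0,0,0],"fingers": 1},
  {"delta_pos": [0.2,0,0],"dr": [0,0,0],"fingers": 1},
])

```text
time: 14.88
tool_pos: [0.4766, 0.3352, 0.0271]
tool_rot: [3.141, 0.0, 0.038]
contact_force: [-2.9, -0.5, -1.5]
opening: 0.0256
grip_force: 45.0
```

Call:
step_arm([
  {"delta_pos": [0.1,0,0],"dr": [0,0,0],"fingers": 1},
  {"delta_pos": [0.2,0,0],"dr": [0,0,0],"fingers": 1},
  {"delta_pos": [0.2,0,0],"dr": [0,0,0],"fingers": 1},
  {"delta_pos": [0.2,0,0],"dr": [0,0,0],"fingers": 1},
  {"delta_pos": [0.2,0,0],"dr": [0,0,0],"fingers": 1},
])

```text
time: 15.5
tool_pos: [0.4771, 0.3353, 0.0271]
tool_rot: [3.141, 0.003, 0.038]
contact_force: [-9.3, 0.6, 1.8]
opening: 0.0258
grip_force: 45.0
```

Block 1 is go-home: 9 N at the shoulder for about 0.6 s. Now withdraw, flip and press the no-go end.

Call:
step_arm([
  {"delta_pos": [-3,0,0],"dr": [0,0,0],"fingers": 1},
  {"delta_pos": [-6,0,0],"dr": [0,0,0],"fingers": 1},
  {"delta_pos": [-7.2,0,0],"dr": [0,0,-8],"fingers": 1},
  {"delta_pos": [-7.2,0,0],"dr": [0,0,-18],"fingers": 1},
  {"delta_pos": [-7.2,0,0],"dr": [0,0,-28],"fingers": 1},
])

```text
time: 16.12
tool_pos: [0.4079, 0.3332, 0.0277]
tool_rot: [3.141, -0.003, 0.533]
contact_force: [-0.8, -0.3, -2.2]
opening: 0.0255
grip_force: 45.0
```

Call:
step_arm([
  {"delta_pos": [0,0,0],"dr": [0,0,-10.5],"fingers": 1},
  {"delta_pos": [0,0,0],"dr": [0,0,-21],"fingers": 1},
  {"delta_pos": [0,0,0],"dr": [0,0,-31],"fingers": 1},
  {"delta_pos": [0,0,0],"dr": [0,0,-41],"fingers": 1},
  {"delta_pos": [0,0,0],"dr": [0,0,-51],"fingers": 1},
])

```text
time: 16.75
tool_pos: [0.4081, 0.333, 0.0276]
tool_rot: [3.139, -0.002, 1.422]
contact_force: [-0.1, 0.4, -3.0]
opening: 0.0256
grip_force: 45.0
```

Call:
step_arm([
  {"delta_pos": [0,0,0],"dr": [0,0,-10.5],"fingers": 1},
  {"delta_pos": [0,0,0],"dr": [0,0,-21],"fingers": 1},
  {"delta_pos": [0,0,0],"dr": [0,0,-31],"fingers": 1},
  {"delta_pos": [0,0,0],"dr": [0,0,-41],"fingers": 1},
  {"delta_pos": [0,0,0],"dr": [0,0,-51],"fingers": 1},
])

```text
time: 17.38
tool_pos: [0.4081, 0.3331, 0.0276]
tool_rot: [3.139, 0.001, 2.313]
contact_force: [0.3, 1.1, -1.5]
opening: 0.0255
grip_force: 45.0
```

Call:
step_arm([
  {"delta_pos": [0,0,0],"dr": [0,0,-10.5],"fingers": 1},
  {"delta_pos": [0,0,0],"dr": [0,0,-21],"fingers": 1},
  {"delta_pos": [0,0,0],"dr": [0,0,-31],"fingers": 1},
  {"delta_pos": [0,0,0],"dr": [0,0,-41],"fingers": 1},
  {"delta_pos": [0,0,0],"dr": [0,0,-50],"fingers": 1},
])

```text
time: 18.0
tool_pos: [0.4081, 0.333, 0.0276]
tool_rot: [3.14, 0.003, -3.098]
contact_force: [-0.3, 0.0, -2.4]
opening: 0.0256
grip_force: 45.0
```

```bash
python3 - <<'E'
from h import *
s=robot.observe();print(s["tool_pos"],s["tool_rot"],s["contact_force"],s["grip_force"],s["opening"])
go([.4611,.3347,.0272],.038+np.pi)
E
```

```text
[0.40810201 0.33304198 0.027587  ] [ 3.14040618e+00  2.62225449e-03 -3.09829397e+00] [-0.27630577  0.00946817 -2.38720869] 44.996017813682556 0.02563316489189223
dpos cm [-5.3  -0.06  0.05] dr [0.07 0.15 0.3 ]
```

Call:
step_arm([
  {"delta_pos": [-1.5,0,0],"dr": [0,0,0.3],"fingers": 1},
  {"delta_pos": [-3,0,0],"dr": [0,0,0.3],"fingers": 1},
  {"delta_pos": [-4.2,0,0],"dr": [0,0,0.3],"fingers": 1},
  {"delta_pos": [-4.8,0,0],"dr": [0,0,0.3],"fingers": 1},
  {"delta_pos": [-5,0,0],"dr": [0,0,0.3],"fingers": 1},
])

```text
time: 18.62
tool_pos: [0.4571, 0.3344, 0.027]
tool_rot: [3.142, -0.0, -3.11]
contact_force: [-0.7, 0.2, -2.2]
opening: 0.0255
grip_force: 45.0
```

Call:
step_arm([
  {"delta_pos": [-0.1,0,0],"dr": [0,0,0],"fingers": 1},
  {"delta_pos": [-0.2,0,0],"dr": [0,0,0],"fingers": 1},
  {"delta_pos": [-0.3,0,0],"dr": [0,0,0],"fingers": 1},
  {"delta_pos": [-0.3,0,0],"dr": [0,0,0],"fingers": 1},
  {"delta_pos": [-0.3,0,0],"dr": [0,0,0],"fingers": 1},
])

```text
time: 19.25
tool_pos: [0.4597, 0.3346, 0.0273]
tool_rot: [3.141, 0.0, -3.109]
contact_force: [0.4, 0.4, -1.5]
opening: 0.0254
grip_force: 45.0
```

Call:
step_arm([
  {"delta_pos": [-0.1,0,0],"dr": [0,0,0],"fingers": 1},
  {"delta_pos": [-0.2,0,0],"dr": [0,0,0],"fingers": 1},
  {"delta_pos": [-0.2,0,0],"dr": [0,0,0],"fingers": 1},
  {"delta_pos": [-0.2,0,0],"dr": [0,0,0],"fingers": 1},
  {"delta_pos": [-0.2,0,0],"dr": [0,0,0],"fingers": 1},
])

```text
time: 19.88
tool_pos: [0.4598, 0.3345, 0.027]
tool_rot: [-3.141, -0.004, -3.109]
contact_force: [-6.8, 0.5, 2.1]
opening: 0.0259
grip_force: 45.0
```

No-go was refused with about 7 N at the mouth. Next is block 2: back off, flip and shift right.

Call:
step_arm([
  {"delta_pos": [2.5,0,0],"dr": [0,0,0],"fingers": 1},
  {"delta_pos": [5,-2,0],"dr": [0,0,8],"fingers": 1},
  {"delta_pos": [5,-4.5,0],"dr": [0,0,18],"fingers": 1},
  {"delta_pos": [5,-7,0],"dr": [0,0,28],"fingers": 1},
  {"delta_pos": [5,-9.6,0],"dr": [0,0,38],"fingers": 1},
])

```text
time: 20.5
tool_pos: [0.4154, 0.2365, 0.0275]
tool_rot: [3.141, 0.001, 2.506]
contact_force: [-0.5, 0.2, -3.2]
opening: 0.0258
grip_force: 45.0
```

Call:
step_arm([
  {"delta_pos": [0,0,0],"dr": [0,0,10.5],"fingers": 1},
  {"delta_pos": [0,0,0],"dr": [0,0,21],"fingers": 1},
  {"delta_pos": [0,0,0],"dr": [0,0,31],"fingers": 1},
  {"delta_pos": [0,0,0],"dr": [0,0,41],"fingers": 1},
  {"delta_pos": [0,0,0],"dr": [0,0,51],"fingers": 1},
])

```text
time: 21.12
tool_pos: [0.4154, 0.2371, 0.0274]
tool_rot: [3.141, -0.0, 1.615]
contact_force: [-0.7, -0.5, -1.6]
opening: 0.0255
grip_force: 45.0
```

Call:
step_arm([
  {"delta_pos": [0,0,0],"dr": [0,0,10.5],"fingers": 1},
  {"delta_pos": [0,0,0],"dr": [0,0,21],"fingers": 1},
  {"delta_pos": [0,0,0],"dr": [0,0,31],"fingers": 1},
  {"delta_pos": [0,0,0],"dr": [0,0,41],"fingers": 1},
  {"delta_pos": [0,0,0],"dr": [0,0,51],"fingers": 1},
])

```text
time: 21.75
tool_pos: [0.4154, 0.2371, 0.0274]
tool_rot: [3.141, -0.001, 0.725]
contact_force: [-0.7, 0.2, -1.9]
opening: 0.0258
grip_force: 45.0
```

Call:
step_arm([
  {"delta_pos": [0,0,0],"dr": [0,0,10],"fingers": 1},
  {"delta_pos": [0,0,0],"dr": [0,0,20],"fingers": 1},
  {"delta_pos": [0,0,0],"dr": [0,0,30],"fingers": 1},
  {"delta_pos": [0,0,0],"dr": [0,0,40],"fingers": 1},
  {"delta_pos": [0,0,0],"dr": [0,0,40],"fingers": 1},
])

```text
time: 22.38
tool_pos: [0.4153, 0.2371, 0.0274]
tool_rot: [-3.141, -0.001, 0.034]
contact_force: [-0.0, -0.3, -1.5]
opening: 0.0256
grip_force: 45.0
```

```bash
python3 - <<'E'
from h import *
s=robot.observe();print(s["tool_pos"],s["tool_rot"],s["contact_force"],s["grip_force"],s["opening"])
go([.4216,.2371,.0272],.038)
im,c=grab("wrist","w9");align(im,c,(270,0,380,36))
E
```

```text
[0.41528791 0.23710283 0.02736072] [-3.14137534e+00 -6.94143146e-04  3.42712019e-02] [-0.03189598 -0.25055097 -1.46482764] 44.998456835746765 0.025635910269387968
dpos cm [0.63 0.02 0.02] dr [-0.01 -0.04 -0.21]
ring 285.0 356.0 3.0 plug col 320.5 n 530
mouth in tool (mm) [101.6   1.2 -18.6] bias px 3.1 corrected y mm: transl 0.03 rot 0.15
```

Call:
step_arm([
  {"delta_pos": [0.8,0.01,0.02],"dr": [0,0,-0.2],"fingers": 1},
  {"delta_pos": [1.6,0.01,0.02],"dr": [0,0,-0.2],"fingers": 1},
  {"delta_pos": [2.1,0.01,0.02],"dr": [0,0,-0.2],"fingers": 1},
  {"delta_pos": [2.5,0.01,0.02],"dr": [0,0,-0.2],"fingers": 1},
  {"delta_pos": [2.8,0.01,0.02],"dr": [0,0,-0.2],"fingers": 1},
])

```text
time: 23.05
tool_pos: [0.4431, 0.2379, 0.027]
tool_rot: [-3.142, 0.0, 0.036]
contact_force: [-0.0, -1.0, -2.6]
opening: 0.0256
grip_force: 45.0
```

Entered freely. I'll go on to near home, then nudge.

Call:
step_arm([
  {"delta_pos": [0.8,0,0],"dr": [0,0,0],"fingers": 1},
  {"delta_pos": [1.6,0,0],"dr": [0,0,0],"fingers": 1},
  {"delta_pos": [2.3,0,0],"dr": [0,0,0],"fingers": 1},
  {"delta_pos": [3,0,0],"dr": [0,0,0],"fingers": 1},
  {"delta_pos": [3.4,0,0],"dr": [0,0,0],"fingers": 1},
])

```text
time: 23.68
tool_pos: [0.4774, 0.2391, 0.027]
tool_rot: [-3.141, -0.0, 0.036]
contact_force: [-0.5, -0.5, -2.5]
opening: 0.0256
grip_force: 45.0
```

Call:
step_arm([
  {"delta_pos": [0.1,0,0],"dr": [0,0,0],"fingers": 1},
  {"delta_pos": [0.2,0,0],"dr": [0,0,0],"fingers": 1},
  {"delta_pos": [0.3,0,0],"dr": [0,0,0],"fingers": 1},
  {"delta_pos": [0.3,0,0],"dr": [0,0,0],"fingers": 1},
  {"delta_pos": [0.3,0,0],"dr": [0,0,0],"fingers": 1},
])

```text
time: 24.3
tool_pos: [0.4795, 0.2392, 0.027]
tool_rot: [3.142, 0.001, 0.036]
contact_force: [-1.5, -0.4, -0.9]
opening: 0.026
grip_force: 45.0
```

Call:
step_arm([
  {"delta_pos": [0.1,0,0],"dr": [0,0,0],"fingers": 1},
  {"delta_pos": [0.15,0,0],"dr": [0,0,0],"fingers": 1},
  {"delta_pos": [0.15,0,0],"dr": [0,0,0],"fingers": 1},
  {"delta_pos": [0.15,0,0],"dr": [0,0,0],"fingers": 1},
  {"delta_pos": [0.15,0,0],"dr": [0,0,0],"fingers": 1},
])

```text
time: 24.92
tool_pos: [0.4807, 0.2392, 0.0269]
tool_rot: [3.141, 0.001, 0.036]
contact_force: [-5.1, -0.5, 0.0]
opening: 0.0264
grip_force: 45.0
```

Call:
step_arm([
  {"delta_pos": [0.1,0,0],"dr": [0,0,0],"fingers": 1},
  {"delta_pos": [0.1,0,0],"dr": [0,0,0],"fingers": 1},
  {"delta_pos": [0.1,0,0],"dr": [0,0,0],"fingers": 1},
  {"delta_pos": [0.1,0,0],"dr": [0,0,0],"fingers": 1},
  {"delta_pos": [0.1,0,0],"dr": [0,0,0],"fingers": 1},
])

```text
time: 25.55
tool_pos: [0.4807, 0.2392, 0.0268]
tool_rot: [3.141, 0.003, 0.036]
contact_force: [-8.8, 0.5, 1.4]
opening: 0.0258
grip_force: 45.0
```

Call:
step_arm([
  {"delta_pos": [-3,0,0],"dr": [0,0,0],"fingers": 1},
  {"delta_pos": [-6,0,0],"dr": [0,0,0],"fingers": 1},
  {"delta_pos": [-7.2,0,0],"dr": [0,0,-8],"fingers": 1},
  {"delta_pos": [-7.2,0,0],"dr": [0,0,-18],"fingers": 1},
  {"delta_pos": [-7.2,0,0],"dr": [0,0,-28],"fingers": 1},
])

```text
time: 26.18
tool_pos: [0.4116, 0.2371, 0.0274]
tool_rot: [3.141, -0.003, 0.531]
contact_force: [0.1, -0.6, -2.4]
opening: 0.0257
grip_force: 45.0
```

Call:
step_arm([
  {"delta_pos": [0,0,0],"dr": [0,0,-10.5],"fingers": 1},
  {"delta_pos": [0,0,0],"dr": [0,0,-21],"fingers": 1},
  {"delta_pos": [0,0,0],"dr": [0,0,-31],"fingers": 1},
  {"delta_pos": [0,0,0],"dr": [0,0,-41],"fingers": 1},
  {"delta_pos": [0,0,0],"dr": [0,0,-51],"fingers": 1},
])

```text
time: 26.8
tool_pos: [0.4117, 0.237, 0.0273]
tool_rot: [3.139, -0.001, 1.421]
contact_force: [0.0, -0.8, -2.6]
opening: 0.0255
grip_force: 45.0
```

Call:
step_arm([
  {"delta_pos": [0,0,0],"dr": [0,0,-10.5],"fingers": 1},
  {"delta_pos": [0,0,0],"dr": [0,0,-21],"fingers": 1},
  {"delta_pos": [0,0,0],"dr": [0,0,-31],"fingers": 1},
  {"delta_pos": [0,0,0],"dr": [0,0,-41],"fingers": 1},
  {"delta_pos": [0,0,0],"dr": [0,0,-51],"fingers": 1},
])

```text
time: 27.42
tool_pos: [0.4117, 0.237, 0.0273]
tool_rot: [3.139, 0.001, 2.311]
contact_force: [0.3, 0.1, -1.6]
opening: 0.0257
grip_force: 45.0
```

Call:
step_arm([
  {"delta_pos": [0,0,0],"dr": [0,0,-10.5],"fingers": 1},
  {"delta_pos": [0,0,0],"dr": [0,0,-21],"fingers": 1},
  {"delta_pos": [0,0,0],"dr": [0,0,-31],"fingers": 1},
  {"delta_pos": [0,0,0],"dr": [0,0,-41],"fingers": 1},
  {"delta_pos": [0,0,0],"dr": [0,0,-50],"fingers": 1},
])

```text
time: 28.05
tool_pos: [0.4117, 0.237, 0.0273]
tool_rot: [3.141, 0.003, -3.1]
contact_force: [1.2, 0.1, -2.1]
opening: 0.026
grip_force: 45.0
```

```bash
python3 - <<'E'
from h import *
s=robot.observe();print(s["tool_pos"],s["tool_rot"],s["contact_force"],s["grip_force"],s["opening"])
go([.4634,.2385,.0272],.037+np.pi)
im,c=grab("wrist","w10")
E
```

```text
[0.41170608 0.23700197 0.0273097 ] [ 3.14080072e+00  2.65795094e-03 -3.10001597e+00] [ 1.21902672  0.10493013 -2.09241863] 44.996012449264526 0.02603074986370723
dpos cm [-5.17 -0.07  0.02] dr [0.05 0.15 0.26]
```

View pics/w10.png

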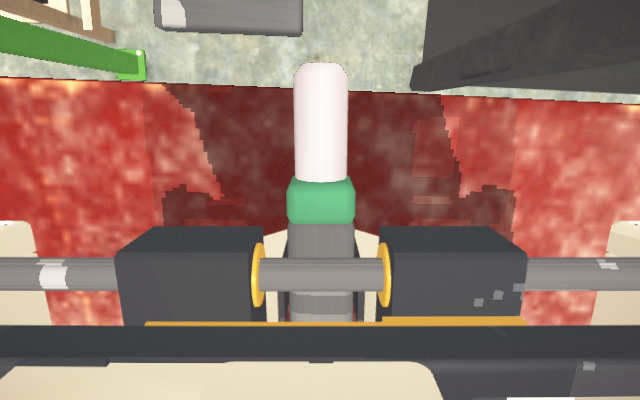

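After the flip the gauge is still square in the grip: plug axis at column 320, green band at (320,202), the same as before. Pressing no-go on block 2.

Call:
step_arm([
  {"delta_pos": [-1.5,-0.05,0],"dr": [0,0,0.2],"fingers": 1},
  {"delta_pos": [-3,-0.05,0],"dr": [0,0,0.2],"fingers": 1},
  {"delta_pos": [-4.2,-0.05,0],"dr": [0,0,0.2],"fingers": 1},
  {"delta_pos": [-4.7,-0.05,0],"dr": [0,0,0.2],"fingers": 1},
  {"delta_pos": [-4.9,-0.05,0],"dr": [0,0,0.2],"fingers": 1},
])

```text
time: 28.72
tool_pos: [0.4596, 0.2379, 0.0268]
tool_rot: [-3.142, -0.0, -3.109]
contact_force: [-0.5, -1.0, -2.3]
opening: 0.0256
grip_force: 45.0
```

Call:
step_arm([
  {"delta_pos": [-0.1,0,0],"dr": [0,0,0],"fingers": 1},
  {"delta_pos": [-0.2,0,0],"dr": [0,0,0],"fingers": 1},
  {"delta_pos": [-0.3,0,0],"dr": [0,0,0],"fingers": 1},
  {"delta_pos": [-0.3,0,0],"dr": [0,0,0],"fingers": 1},
  {"delta_pos": [-0.3,0,0],"dr": [0,0,0],"fingers": 1},
])

```text
time: 29.35
tool_pos: [0.4624, 0.2381, 0.0271]
tool_rot: [3.142, -0.0, -3.109]
contact_force: [0.5, 0.5, -1.5]
opening: 0.0254
grip_force: 45.0
```

Call:
step_arm([
  {"delta_pos": [-0.1,0,0],"dr": [0,0,0],"fingers": 1},
  {"delta_pos": [-0.2,0,0],"dr": [0,0,0],"fingers": 1},
  {"delta_pos": [-0.2,0,0],"dr": [0,0,0],"fingers": 1},
  {"delta_pos": [-0.2,0,0],"dr": [0,0,0],"fingers": 1},
  {"delta_pos": [-0.2,0,0],"dr": [0,0,0],"fingers": 1},
])

```text
time: 29.98
tool_pos: [0.4635, 0.2381, 0.0268]
tool_rot: [-3.141, -0.002, -3.109]
contact_force: [-5.2, 0.4, 1.1]
opening: 0.0257
grip_force: 45.0
```

Refused with 5 N. On to block 3.

Call:
step_arm([
  {"delta_pos": [2.5,0,0],"dr": [0,0,0],"fingers": 1},
  {"delta_pos": [4.8,-2,0],"dr": [0,0,8],"fingers": 1},
  {"delta_pos": [4.8,-4.5,0],"dr": [0,0,18],"fingers": 1},
  {"delta_pos": [4.8,-7,0],"dr": [0,0,28],"fingers": 1},
  {"delta_pos": [4.8,-9.55,0],"dr": [0,0,38],"fingers": 1},
])

```text
time: 30.6
tool_pos: [0.4207, 0.1404, 0.0273]
tool_rot: [3.14, 0.002, 2.506]
contact_force: [0.6, 0.5, -2.7]
opening: 0.0252
grip_force: 45.0
```

Call:
step_arm([
  {"delta_pos": [0,0,0],"dr": [0,0,10.5],"fingers": 1},
  {"delta_pos": [0,0,0],"dr": [0,0,21],"fingers": 1},
  {"delta_pos": [0,0,0],"dr": [0,0,31],"fingers": 1},
  {"delta_pos": [0,0,0],"dr": [0,0,41],"fingers": 1},
  {"delta_pos": [0,0,0],"dr": [0,0,51],"fingers": 1},
])

```text
time: 31.22
tool_pos: [0.4207, 0.1411, 0.0273]
tool_rot: [3.139, -0.0, 1.615]
contact_force: [-0.1, -0.0, -2.1]
opening: 0.0256
grip_force: 45.0
```

Call:
step_arm([
  {"delta_pos": [0,0,0],"dr": [0,0,10.5],"fingers": 1},
  {"delta_pos": [0,0,0],"dr": [0,0,21],"fingers": 1},
  {"delta_pos": [0,0,0],"dr": [0,0,31],"fingers": 1},
  {"delta_pos": [0,0,0],"dr": [0,0,41],"fingers": 1},
  {"delta_pos": [0,0,0],"dr": [0,0,51],"fingers": 1},
])

```text
time: 31.85
tool_pos: [0.4207, 0.1411, 0.0273]
tool_rot: [3.14, -0.002, 0.725]
contact_force: [-1.2, 0.9, -2.1]
opening: 0.0257
grip_force: 45.0
```

Call:
step_arm([
  {"delta_pos": [0,0,0],"dr": [0,0,10],"fingers": 1},
  {"delta_pos": [0,0,0],"dr": [0,0,20],"fingers": 1},
  {"delta_pos": [0,0,0],"dr": [0,0,30],"fingers": 1},
  {"delta_pos": [0,0,0],"dr": [0,0,39.8],"fingers": 1},
  {"delta_pos": [0,0,0],"dr": [0,0,39.8],"fingers": 1},
])

```text
time: 32.48
tool_pos: [0.4204, 0.1411, 0.0272]
tool_rot: [-3.141, -0.002, 0.038]
contact_force: [-0.7, 1.0, -2.4]
opening: 0.0256
grip_force: 45.0
```

```bash
python3 - <<'E'
from h import *
s=robot.observe();print(s["tool_pos"],s["tool_rot"],s["contact_force"],s["grip_force"],s["opening"])
go([.4185,.1413,.0272],.037)
im,c=grab("wrist","w11");align(im,c,(250,0,400,36))
E
```

```text
[0.42042844 0.14109925 0.0272056 ] [-3.14147497e+00 -1.74971997e-03  3.76908068e-02] [-0.68197862  1.02059446 -2.40108452] 44.998276233673096 0.02561960965647835
dpos cm [-0.19 -0.03  0.  ] dr [-0.01 -0.1   0.04]
ring 283.0 358.0 6.0 plug col 320.5 n 930
mouth in tool (mm) [100.7   1.2 -18.7] bias px 3.1 corrected y mm: transl 0.03 rot 0.15
```

Call:
step_arm([
  {"delta_pos": [0.8,0.01,0],"dr": [0,0,0],"fingers": 1},
  {"delta_pos": [1.6,0.01,0],"dr": [0,0,0],"fingers": 1},
  {"delta_pos": [2.1,0.01,0],"dr": [0,0,0],"fingers": 1},
  {"delta_pos": [2.5,0.01,0],"dr": [0,0,0],"fingers": 1},
  {"delta_pos": [2.8,0.01,0],"dr": [0,0,0],"fingers": 1},
])

```text
time: 33.15
tool_pos: [0.4477, 0.142, 0.0269]
tool_rot: [-3.142, 0.0, 0.036]
contact_force: [0.3, -0.3, -2.0]
opening: 0.0259
grip_force: 45.0
```

Call:
step_arm([
  {"delta_pos": [0.8,0,0],"dr": [0,0,0],"fingers": 1},
  {"delta_pos": [1.6,0,0],"dr": [0,0,0],"fingers": 1},
  {"delta_pos": [2.3,0,0],"dr": [0,0,0],"fingers": 1},
  {"delta_pos": [3,0,0],"dr": [0,0,0],"fingers": 1},
  {"delta_pos": [3.3,0,0],"dr": [0,0,0],"fingers": 1},
])

```text
time: 33.78
tool_pos: [0.4811, 0.1433, 0.027]
tool_rot: [-3.142, -0.0, 0.036]
contact_force: [-1.3, 0.5, -1.8]
opening: 0.026
grip_force: 45.0
```

Call:
step_arm([
  {"delta_pos": [0.1,0,0],"dr": [0,0,0],"fingers": 1},
  {"delta_pos": [0.2,0,0],"dr": [0,0,0],"fingers": 1},
  {"delta_pos": [0.3,0,0],"dr": [0,0,0],"fingers": 1},
  {"delta_pos": [0.3,0,0],"dr": [0,0,0],"fingers": 1},
  {"delta_pos": [0.3,0,0],"dr": [0,0,0],"fingers": 1},
])

```text
time: 34.4
tool_pos: [0.4829, 0.1433, 0.0269]
tool_rot: [3.142, 0.001, 0.036]
contact_force: [-3.0, -0.6, -0.5]
opening: 0.0258
grip_force: 45.0
```

Call:
step_arm([
  {"delta_pos": [0.1,0,0],"dr": [0,0,0],"fingers": 1},
  {"delta_pos": [0.15,0,0],"dr": [0,0,0],"fingers": 1},
  {"delta_pos": [0.15,0,0],"dr": [0,0,0],"fingers": 1},
  {"delta_pos": [0.15,0,0],"dr": [0,0,0],"fingers": 1},
  {"delta_pos": [0.15,0,0],"dr": [0,0,0],"fingers": 1},
])

```text
time: 35.02
tool_pos: [0.4844, 0.1434, 0.0269]
tool_rot: [3.142, 0.001, 0.036]
contact_force: [-5.3, -0.7, 0.5]
opening: 0.0257
grip_force: 45.0
```

Call:
step_arm([
  {"delta_pos": [0.1,0,0],"dr": [0,0,0],"fingers": 1},
  {"delta_pos": [0.1,0,0],"dr": [0,0,0],"fingers": 1},
  {"delta_pos": [0.1,0,0],"dr": [0,0,0],"fingers": 1},
  {"delta_pos": [0.1,0,0],"dr": [0,0,0],"fingers": 1},
  {"delta_pos": [0.1,0,0],"dr": [0,0,0],"fingers": 1},
])

```text
time: 35.65
tool_pos: [0.4844, 0.1434, 0.0268]
tool_rot: [3.141, 0.004, 0.036]
contact_force: [-6.8, -0.2, 2.4]
opening: 0.0256
grip_force: 45.0
```

Call:
step_arm([
  {"delta_pos": [-3,0,0],"dr": [0,0,0],"fingers": 1},
  {"delta_pos": [-6,0,0],"dr": [0,0,0],"fingers": 1},
  {"delta_pos": [-7.2,0,0],"dr": [0,0,-8],"fingers": 1},
  {"delta_pos": [-7.2,0,0],"dr": [0,0,-18],"fingers": 1},
  {"delta_pos": [-7.2,0,0],"dr": [0,0,-28],"fingers": 1},
])

```text
time: 36.28
tool_pos: [0.4154, 0.141, 0.0274]
tool_rot: [3.14, -0.003, 0.531]
contact_force: [0.7, -0.1, -2.1]
opening: 0.0257
grip_force: 45.0
```

Call:
step_arm([
  {"delta_pos": [0,0,0],"dr": [0,0,-10.5],"fingers": 1},
  {"delta_pos": [0,0,0],"dr": [0,0,-21],"fingers": 1},
  {"delta_pos": [0,0,0],"dr": [0,0,-31],"fingers": 1},
  {"delta_pos": [0,0,0],"dr": [0,0,-41],"fingers": 1},
  {"delta_pos": [0,0,0],"dr": [0,0,-51],"fingers": 1},
])

```text
time: 36.9
tool_pos: [0.4155, 0.141, 0.0273]
tool_rot: [3.139, -0.001, 1.421]
contact_force: [-0.7, -0.2, -2.5]
opening: 0.0256
grip_force: 45.0
```

Call:
step_arm([
  {"delta_pos": [0,0,0],"dr": [0,0,-10.5],"fingers": 1},
  {"delta_pos": [0,0,0],"dr": [0,0,-21],"fingers": 1},
  {"delta_pos": [0,0,0],"dr": [0,0,-31],"fingers": 1},
  {"delta_pos": [0,0,0],"dr": [0,0,-41],"fingers": 1},
  {"delta_pos": [0,0,0],"dr": [0,0,-51],"fingers": 1},
])

```text
time: 37.52
tool_pos: [0.4155, 0.141, 0.0274]
tool_rot: [3.139, 0.002, 2.311]
contact_force: [0.1, -0.7, -2.9]
opening: 0.0257
grip_force: 45.0
```

Call:
step_arm([
  {"delta_pos": [0,0,0],"dr": [0,0,-10.5],"fingers": 1},
  {"delta_pos": [0,0,0],"dr": [0,0,-21],"fingers": 1},
  {"delta_pos": [0,0,0],"dr": [0,0,-31],"fingers": 1},
  {"delta_pos": [0,0,0],"dr": [0,0,-41],"fingers": 1},
  {"delta_pos": [0,0,0],"dr": [0,0,-50],"fingers": 1},
])

```text
time: 38.15
tool_pos: [0.4155, 0.141, 0.0273]
tool_rot: [3.141, 0.003, -3.1]
contact_force: [0.5, 0.3, -0.1]
opening: 0.0258
grip_force: 45.0
```

```bash
python3 - <<'E'
from h import *
s=robot.observe();print(s["contact_force"],s["grip_force"],s["opening"])
go([.4672,.1427,.0272],.037+np.pi)
im,c=grab("wrist","w12"); print(cen(im,green,(270,160,370,240)))
E
```

```text
[ 0.53112594  0.28775387 -0.0827946 ] 44.99599099159241 0.02575560122229431
dpos cm [-5.17 -0.04  0.03] dr [0.02 0.17 0.26]
(array([320.56118445, 201.97966465]), array([ 287,  176,   68,   48, 2803], dtype=int32))
```

Call:
step_arm([
  {"delta_pos": [-1.5,-0.04,0],"dr": [0,0,0.2],"fingers": 1},
  {"delta_pos": [-3,-0.04,0],"dr": [0,0,0.2],"fingers": 1},
  {"delta_pos": [-4.2,-0.04,0],"dr": [0,0,0.2],"fingers": 1},
  {"delta_pos": [-4.7,-0.04,0],"dr": [0,0,0.2],"fingers": 1},
  {"delta_pos": [-4.9,-0.04,0],"dr": [0,0,0.2],"fingers": 1},
])

```text
time: 38.83
tool_pos: [0.4631, 0.1422, 0.0269]
tool_rot: [3.142, -0.0, -3.109]
contact_force: [-0.4, -0.3, -2.7]
opening: 0.026
grip_force: 45.0
```

Call:
step_arm([
  {"delta_pos": [-0.1,0,0],"dr": [0,0,0],"fingers": 1},
  {"delta_pos": [-0.2,0,0],"dr": [0,0,0],"fingers": 1},
  {"delta_pos": [-0.3,0,0],"dr": [0,0,0],"fingers": 1},
  {"delta_pos": [-0.3,0,0],"dr": [0,0,0],"fingers": 1},
  {"delta_pos": [-0.3,0,0],"dr": [0,0,0],"fingers": 1},
])

```text
time: 39.45
tool_pos: [0.466, 0.1423, 0.027]
tool_rot: [3.142, -0.0, -3.109]
contact_force: [-0.5, -0.6, -1.4]
opening: 0.0255
grip_force: 45.0
```

Call:
step_arm([
  {"delta_pos": [-0.1,0,0],"dr": [0,0,0],"fingers": 1},
  {"delta_pos": [-0.2,0,0],"dr": [0,0,0],"fingers": 1},
  {"delta_pos": [-0.2,0,0],"dr": [0,0,0],"fingers": 1},
  {"delta_pos": [-0.2,0,0],"dr": [0,0,0],"fingers": 1},
  {"delta_pos": [-0.2,0,0],"dr": [0,0,0],"fingers": 1},
])

```text
time: 40.08
tool_pos: [0.4671, 0.1423, 0.0268]
tool_rot: [-3.142, -0.002, -3.109]
contact_force: [-5.1, 0.1, 0.2]
opening: 0.0256
grip_force: 45.0
```

Refused with 5 N. On to block 4.

Call:
step_arm([
  {"delta_pos": [2.5,0,0],"dr": [0,0,0],"fingers": 1},
  {"delta_pos": [4.8,-2,0],"dr": [0,0,8],"fingers": 1},
  {"delta_pos": [4.8,-4.5,0],"dr": [0,0,18],"fingers": 1},
  {"delta_pos": [4.8,-7,0],"dr": [0,0,28],"fingers": 1},
  {"delta_pos": [4.8,-9.4,0],"dr": [0,0,38],"fingers": 1},
])

```text
time: 40.7
tool_pos: [0.4245, 0.0459, 0.0273]
tool_rot: [3.14, 0.002, 2.505]
contact_force: [0.1, 0.1, -2.5]
opening: 0.026
grip_force: 45.0
```

Call:
step_arm([
  {"delta_pos": [0,0,0],"dr": [0,0,10.5],"fingers": 1},
  {"delta_pos": [0,0,0],"dr": [0,0,21],"fingers": 1},
  {"delta_pos": [0,0,0],"dr": [0,0,31],"fingers": 1},
  {"delta_pos": [0,0,0],"dr": [0,0,41],"fingers": 1},
  {"delta_pos": [0,0,0],"dr": [0,0,51],"fingers": 1},
])

```text
time: 41.32
tool_pos: [0.4244, 0.0467, 0.0273]
tool_rot: [3.139, 0.0, 1.615]
contact_force: [-1.0, -0.4, -2.4]
opening: 0.0258
grip_force: 45.0
```

Call:
step_arm([
  {"delta_pos": [0,0,0],"dr": [0,0,10.5],"fingers": 1},
  {"delta_pos": [0,0,0],"dr": [0,0,21],"fingers": 1},
  {"delta_pos": [0,0,0],"dr": [0,0,31],"fingers": 1},
  {"delta_pos": [0,0,0],"dr": [0,0,41],"fingers": 1},
  {"delta_pos": [0,0,0],"dr": [0,0,51],"fingers": 1},
])

```text
time: 41.95
tool_pos: [0.4244, 0.0467, 0.0273]
tool_rot: [3.14, -0.002, 0.725]
contact_force: [-0.9, 0.2, -2.0]
opening: 0.0256
grip_force: 45.0
```

Call:
step_arm([
  {"delta_pos": [0,0,0],"dr": [0,0,10],"fingers": 1},
  {"delta_pos": [0,0,0],"dr": [0,0,20],"fingers": 1},
  {"delta_pos": [0,0,0],"dr": [0,0,30],"fingers": 1},
  {"delta_pos": [0,0,0],"dr": [0,0,39.8],"fingers": 1},
  {"delta_pos": [0,0,0],"dr": [0,0,39.8],"fingers": 1},
])

```text
time: 42.58
tool_pos: [0.4242, 0.0467, 0.0272]
tool_rot: [3.141, -0.002, 0.038]
contact_force: [0.4, 0.7, -2.0]
opening: 0.0257
grip_force: 45.0
```

```bash
python3 - <<'E'
from h import *
s=robot.observe();print(s["tool_pos"],s["tool_rot"],s["contact_force"],s["grip_force"],s["opening"])
go([.4222,.0467,.0272],.037)
im,c=grab("wrist","w13");align(im,c,(250,0,400,36))
E
```

```text
[0.42418135 0.04671029 0.02723864] [ 3.14139182e+00 -2.12423662e-03  3.77826961e-02] [ 0.37704054  0.71564675 -2.03147338] 44.99847114086151 0.02568048676986285
dpos cm [-0.2  -0.01  0.  ] dr [ 0.01 -0.12  0.04]
ring 283.0 358.0 5.0 plug col 320.5 n 834
mouth in tool (mm) [101.    1.2 -18.6] bias px 3.1 corrected y mm: transl 0.03 rot 0.15
```

Call:
step_arm([
  {"delta_pos": [0.8,0.01,0],"dr": [0,0,0],"fingers": 1},
  {"delta_pos": [1.6,0.01,0],"dr": [0,0,0],"fingers": 1},
  {"delta_pos": [2.1,0.01,0],"dr": [0,0,0],"fingers": 1},
  {"delta_pos": [2.5,0.01,0],"dr": [0,0,0],"fingers": 1},
  {"delta_pos": [2.8,0.01,0],"dr": [0,0,0],"fingers": 1},
])

```text
time: 43.25
tool_pos: [0.4513, 0.0478, 0.0269]
tool_rot: [-3.142, 0.0, 0.037]
contact_force: [-0.2, 0.1, -2.2]
opening: 0.0256
grip_force: 45.0
```

Call:
step_arm([
  {"delta_pos": [0.8,0,0],"dr": [0,0,0],"fingers": 1},
  {"delta_pos": [1.6,0,0],"dr": [0,0,0],"fingers": 1},
  {"delta_pos": [2.3,0,0],"dr": [0,0,0],"fingers": 1},
  {"delta_pos": [3,0,0],"dr": [0,0,0],"fingers": 1},
  {"delta_pos": [3.3,0,0],"dr": [0,0,0],"fingers": 1},
])

```text
time: 43.88
tool_pos: [0.4847, 0.049, 0.027]
tool_rot: [-3.142, -0.0, 0.036]
contact_force: [-0.7, 0.2, -1.4]
opening: 0.0258
grip_force: 45.0
```

Call:
step_arm([
  {"delta_pos": [0.1,0,0],"dr": [0,0,0],"fingers": 1},
  {"delta_pos": [0.2,0,0],"dr": [0,0,0],"fingers": 1},
  {"delta_pos": [0.3,0,0],"dr": [0,0,0],"fingers": 1},
  {"delta_pos": [0.3,0,0],"dr": [0,0,0],"fingers": 1},
  {"delta_pos": [0.3,0,0],"dr": [0,0,0],"fingers": 1},
])

```text
time: 44.5
tool_pos: [0.4867, 0.0491, 0.0269]
tool_rot: [-3.141, 0.001, 0.036]
contact_force: [-2.6, -0.2, -0.8]
opening: 0.0255
grip_force: 45.0
```

Call:
step_arm([
  {"delta_pos": [0.1,0,0],"dr": [0,0,0],"fingers": 1},
  {"delta_pos": [0.15,0,0],"dr": [0,0,0],"fingers": 1},
  {"delta_pos": [0.15,0,0],"dr": [0,0,0],"fingers": 1},
  {"delta_pos": [0.15,0,0],"dr": [0,0,0],"fingers": 1},
  {"delta_pos": [0.15,0,0],"dr": [0,0,0],"fingers": 1},
])

```text
time: 45.12
tool_pos: [0.4879, 0.0492, 0.0269]
tool_rot: [-3.141, 0.002, 0.036]
contact_force: [-5.4, -0.3, 0.5]
opening: 0.0261
grip_force: 45.0
```

Call:
step_arm([
  {"delta_pos": [0.1,0,0],"dr": [0,0,0],"fingers": 1},
  {"delta_pos": [0.1,0,0],"dr": [0,0,0],"fingers": 1},
  {"delta_pos": [0.1,0,0],"dr": [0,0,0],"fingers": 1},
  {"delta_pos": [0.1,0,0],"dr": [0,0,0],"fingers": 1},
  {"delta_pos": [0.1,0,0],"dr": [0,0,0],"fingers": 1},
])

```text
time: 45.75
tool_pos: [0.4879, 0.0492, 0.0268]
tool_rot: [-3.141, 0.004, 0.036]
contact_force: [-8.4, -1.2, 2.6]
opening: 0.026
grip_force: 45.0
```

Call:
step_arm([
  {"delta_pos": [-3,0,0],"dr": [0,0,0],"fingers": 1},
  {"delta_pos": [-6,0,0],"dr": [0,0,0],"fingers": 1},
  {"delta_pos": [-7.2,0,0],"dr": [0,0,-8],"fingers": 1},
  {"delta_pos": [-7.2,0,0],"dr": [0,0,-18],"fingers": 1},
  {"delta_pos": [-7.2,0,0],"dr": [0,0,-28],"fingers": 1},
])

```text
time: 46.38
tool_pos: [0.419, 0.0464, 0.0274]
tool_rot: [3.14, -0.003, 0.531]
contact_force: [0.2, 0.3, -1.8]
opening: 0.0259
grip_force: 45.0
```

Call:
step_arm([
  {"delta_pos": [0,0,0],"dr": [0,0,-10.5],"fingers": 1},
  {"delta_pos": [0,0,0],"dr": [0,0,-21],"fingers": 1},
  {"delta_pos": [0,0,0],"dr": [0,0,-31],"fingers": 1},
  {"delta_pos": [0,0,0],"dr": [0,0,-41],"fingers": 1},
  {"delta_pos": [0,0,0],"dr": [0,0,-51],"fingers": 1},
])

```text
time: 47.0
tool_pos: [0.4191, 0.0464, 0.0273]
tool_rot: [3.139, -0.0, 1.421]
contact_force: [0.5, 0.1, -2.1]
opening: 0.0256
grip_force: 45.0
```

Call:
step_arm([
  {"delta_pos": [0,0,0],"dr": [0,0,-10.5],"fingers": 1},
  {"delta_pos": [0,0,0],"dr": [0,0,-21],"fingers": 1},
  {"delta_pos": [0,0,0],"dr": [0,0,-31],"fingers": 1},
  {"delta_pos": [0,0,0],"dr": [0,0,-41],"fingers": 1},
  {"delta_pos": [0,0,0],"dr": [0,0,-51],"fingers": 1},
])

```text
time: 47.62
tool_pos: [0.4191, 0.0464, 0.0273]
tool_rot: [3.139, 0.002, 2.311]
contact_force: [0.7, 0.7, -2.2]
opening: 0.0257
grip_force: 45.0
```

Call:
step_arm([
  {"delta_pos": [0,0,0],"dr": [0,0,-10.5],"fingers": 1},
  {"delta_pos": [0,0,0],"dr": [0,0,-21],"fingers": 1},
  {"delta_pos": [0,0,0],"dr": [0,0,-31],"fingers": 1},
  {"delta_pos": [0,0,0],"dr": [0,0,-41],"fingers": 1},
  {"delta_pos": [0,0,0],"dr": [0,0,-50],"fingers": 1},
])

```text
time: 48.25
tool_pos: [0.4191, 0.0464, 0.0273]
tool_rot: [-3.141, 0.003, -3.1]
contact_force: [-0.9, 0.7, -2.6]
opening: 0.0262
grip_force: 45.0
```

```bash
python3 - <<'E'
from h import *
s=robot.observe();print(s["contact_force"],s["grip_force"],s["opening"])
go([.4707,.0485,.0272],.037+np.pi)
im,c=grab("wrist","w14"); print(cen(im,green,(270,160,370,240)))
E
```

```text
[-0.93349626  0.66292324 -2.55046044] 44.99609112739563 0.02617168204022674
dpos cm [-5.17 -0.01  0.03] dr [-0.01  0.17  0.25]
(array([320.53495007, 201.97824536]), array([ 287,  176,   68,   48, 2804], dtype=int32))
```

Call:
step_arm([
  {"delta_pos": [-1.5,0,0],"dr": [0,0,0.2],"fingers": 1},
  {"delta_pos": [-3,0,0],"dr": [0,0,0.2],"fingers": 1},
  {"delta_pos": [-4.2,0,0],"dr": [0,0,0.2],"fingers": 1},
  {"delta_pos": [-4.7,0,0],"dr": [0,0,0.2],"fingers": 1},
  {"delta_pos": [-4.9,0,0],"dr": [0,0,0.2],"fingers": 1},
])

```text
time: 48.92
tool_pos: [0.4666, 0.0484, 0.0269]
tool_rot: [3.141, -0.0, -3.109]
contact_force: [0.2, -0.6, -2.0]
opening: 0.0255
grip_force: 45.0
```

Call:
step_arm([
  {"delta_pos": [-0.1,0,0],"dr": [0,0,0],"fingers": 1},
  {"delta_pos": [-0.2,0,0],"dr": [0,0,0],"fingers": 1},
  {"delta_pos": [-0.3,0,0],"dr": [0,0,0],"fingers": 1},
  {"delta_pos": [-0.3,0,0],"dr": [0,0,0],"fingers": 1},
  {"delta_pos": [-0.3,0,0],"dr": [0,0,0],"fingers": 1},
])

```text
time: 49.55
tool_pos: [0.4696, 0.0485, 0.027]
tool_rot: [3.141, -0.0, -3.109]
contact_force: [0.6, 0.3, -1.7]
opening: 0.0258
grip_force: 45.0
```

Call:
step_arm([
  {"delta_pos": [-0.1,0,0],"dr": [0,0,0],"fingers": 1},
  {"delta_pos": [-0.2,0,0],"dr": [0,0,0],"fingers": 1},
  {"delta_pos": [-0.2,0,0],"dr": [0,0,0],"fingers": 1},
  {"delta_pos": [-0.2,0,0],"dr": [0,0,0],"fingers": 1},
  {"delta_pos": [-0.2,0,0],"dr": [0,0,0],"fingers": 1},
])

```text
time: 50.18
tool_pos: [0.4706, 0.0485, 0.0268]
tool_rot: [3.141, -0.002, -3.109]
contact_force: [-5.7, -0.5, -0.8]
opening: 0.0257
grip_force: 45.0
```

All four bores are checked. Returning the gauge to its stand; its axis may lie either way round.

Call:
step_arm([
  {"delta_pos": [2,0,0],"dr": [0,0,0],"fingers": 1},
  {"delta_pos": [4,0,-2],"dr": [0,0,0],"fingers": 1},
  {"delta_pos": [4,0,-6],"dr": [0,0,4],"fingers": 1},
  {"delta_pos": [4,0,-10],"dr": [0,0,8],"fingers": 1},
  {"delta_pos": [4,0,-10],"dr": [0,0,11.9],"fingers": 1},
])

```text
time: 50.8
tool_pos: [0.4347, 0.0471, 0.1302]
tool_rot: [3.14, 0.009, 2.964]
contact_force: [0.8, 0.1, -2.7]
opening: 0.0255
grip_force: 45.0
```

```bash
python3 - <<'E'
from h import *
s=robot.observe();print(s["tool_pos"],s["tool_rot"],s["grip_force"])
go([.4854,-.0985,.0202],-.175+np.pi)
E
```

```text
[0.43467689 0.04705059 0.13021771] [3.14033629 0.00907827 2.9642967 ] 44.99598562717438
dpos cm [ -7.46 -13.45  11.05] dr [ 0.07  0.52 -0.13]
```

Call:
step_arm([
  {"delta_pos": [-2.5,-4.5,0],"dr": [0,0,0],"fingers": 1},
  {"delta_pos": [-5,-9,0],"dr": [0,0,0],"fingers": 1},
  {"delta_pos": [-7.5,-13.5,2],"dr": [0,0,0],"fingers": 1},
  {"delta_pos": [-7.5,-13.5,4],"dr": [0,0,0],"fingers": 1},
  {"delta_pos": [-7.5,-13.5,4],"dr": [0,0,0],"fingers": 1},
])

```text
time: 51.42
tool_pos: [0.4815, -0.0991, 0.0859]
tool_rot: [3.141, -0.002, 2.965]
contact_force: [0.2, -0.2, -1.4]
opening: 0.0255
grip_force: 45.0
```

Call:
step_arm([
  {"delta_pos": [0,0,0],"dr": [0,0,0],"fingers": 1},
  {"delta_pos": [0,0,0],"dr": [0,0,0],"fingers": 1},
  {"delta_pos": [0,0,0],"dr": [0,0,0],"fingers": 1},
  {"delta_pos": [0,0,0],"dr": [0,0,0],"fingers": 1},
  {"delta_pos": [0,0,0],"dr": [0,0,0],"fingers": 1},
])

```text
time: 52.05
tool_pos: [0.4821, -0.0987, 0.0872]
tool_rot: [3.142, 0.0, 2.967]
contact_force: [-0.3, -0.7, -1.9]
opening: 0.0262
grip_force: 45.0
```

```bash
python3 - <<'E'
from h import *
s=robot.observe();print(s["tool_pos"],s["tool_rot"],s["grip_force"])
go([.4854,-.0985,.0202],-.175+np.pi)
im,c=grab("wrist","w15"); print(cen(im,green,(270,160,370,240)))
E
```

```text
[ 0.48211043 -0.09873746  0.08715215] [3.14155274e+00 3.37242255e-04 2.96683072e+00] 44.997262358665466
dpos cm [-0.32  0.08  6.7 ] dr [0.   0.02 0.01]
(array([320.69002503, 202.0096532 ]), array([ 287,  176,   68,   48, 2797], dtype=int32))
```

Call:
step_arm([
  {"delta_pos": [-0.32,0.08,1],"dr": [0,0,0],"fingers": 1},
  {"delta_pos": [-0.32,0.08,3.5],"dr": [0,0,0],"fingers": 1},
  {"delta_pos": [-0.32,0.08,5.5],"dr": [0,0,0],"fingers": 1},
  {"delta_pos": [-0.32,0.08,6.4],"dr": [0,0,0],"fingers": 1},
  {"delta_pos": [-0.32,0.08,6.65],"dr": [0,0,0],"fingers": 1},
])

```text
time: 52.72
tool_pos: [0.4848, -0.0984, 0.0201]
tool_rot: [3.141, -0.002, 2.967]
contact_force: [-6.4, 1.4, 13.0]
opening: 0.0255
grip_force: 45.0
```

Call:
step_arm([
  {"delta_pos": [0,0,0],"dr": [0,0,0],"fingers": 1},
  {"delta_pos": [0,0,0],"dr": [0,0,0],"fingers": 1},
  {"delta_pos": [0,0,0],"dr": [0,0,0],"fingers": 1},
  {"delta_pos": [0,0,0],"dr": [0,0,0],"fingers": 1},
  {"delta_pos": [0,0,0],"dr": [0,0,0],"fingers": 1},
])

```text
time: 53.35
tool_pos: [0.4854, -0.0986, 0.0206]
tool_rot: [3.142, 0.0, 2.967]
contact_force: [-0.9, 0.1, -2.1]
opening: 0.0258
grip_force: 45.0
```

Seated with no residual force. I'll release, rise and look at the pallet.

Call:
step_arm([
  {"delta_pos": [0,0,0],"dr": [0,0,0],"fingers": 0},
  {"delta_pos": [0,0,0],"dr": [0,0,0],"fingers": -0.5},
  {"delta_pos": [0,0,0],"dr": [0,0,0],"fingers": -0.5},
  {"delta_pos": [0,0,0],"dr": [0,0,0],"fingers": -0.5},
  {"delta_pos": [0,0,-1],"dr": [0,0,0],"fingers": -1},
])

```text
time: 53.98
tool_pos: [0.4848, -0.0984, 0.0304]
tool_rot: [3.141, -0.002, 2.967]
contact_force: [0.4, 0.1, 0.1]
opening: 0.071
grip_force: 0.0
```

Call:
step_arm([
  {"delta_pos": [0,0,-6],"dr": [0,0,-3],"fingers": -1},
  {"delta_pos": [0,0,-12],"dr": [0,0,-6],"fingers": -1},
  {"delta_pos": [0,-5,-18],"dr": [0,0,-10],"fingers": -1},
  {"delta_pos": [-2,-10,-23],"dr": [0,0,-10],"fingers": -1},
  {"delta_pos": [-4,-14,-26],"dr": [0,0,-10],"fingers": -1},
])

```text
time: 54.6
tool_pos: [0.4968, -0.2312, 0.2834]
tool_rot: [-3.14, 0.002, -3.141]
contact_force: [0.6, -0.4, -0.4]
opening: 0.0918
grip_force: 0.0
```

```bash
python3 - <<'E'
from h import *
s=robot.observe();print(s["tool_pos"],s["tool_rot"],s["opening"])
go([.55,-.30,.29],np.pi)
E
```

```text
[ 0.49683607 -0.23123709  0.28343468] [-3.14037113e+00  2.35273864e-03 -3.14144587e+00] 0.09182601166608204
dpos cm [-5.32 -6.88 -0.64] dr [-0.07  0.13  0.01]
```

Call:
step_arm([
  {"delta_pos": [-2.6,-3.4,-0.3],"dr": [0,0,0],"fingers": -1},
  {"delta_pos": [-5.3,-6.4,-0.3],"dr": [0,0,0],"fingers": -1},
  {"delta_pos": [-5.3,-6.4,-0.3],"dr": [0,0,0],"fingers": -1},
  {"delta_pos": [-5.3,-6.4,-0.3],"dr": [0,0,0],"fingers": -1},
  {"delta_pos": [-5.3,-6.4,-0.3],"dr": [0,0,0],"fingers": -1},
])

```text
time: 55.22
tool_pos: [0.5496, -0.2934, 0.2839]
tool_rot: [-3.142, 0.0, -3.141]
contact_force: [0.4, 0.1, -0.0]
opening: 0.0915
grip_force: 0.0
```

```bash
python3 - <<'E'
from h import *
im,c=grab("wrist","w16");np.savez("w16.npz",K=c[0],k1=c[1],T=c[2]); print(tcp()[0])
hsv=cv2.cvtColor(im,cv2.COLOR_BGR2HSV).astype(int)
m=((abs(hsv[...,0]-108)<12)&(hsv[...,1]>110)&(hsv[...,2]>60)).astype(np.uint8); m[228:]=0
ys,xs=np.where(m); print(len(xs),xs.min(),xs.max(),ys.min(),ys.max())
k=cv2.morphologyEx(m,cv2.MORPH_CLOSE,np.ones((5,5)))
n,l,s,cc=cv2.connectedComponentsWithStats(k); i=1+np.argmax(s[1:,4]); print(s[i])
ys,xs=np.where((l==i)&(m>0)); W=onz(np.c_[xs,ys],.024,c)[:,:2].astype(np.float32); r=cv2.minAreaRect(W*1000); print("outline rect mm",r)
y=((abs(hsv[...,0]-20)<10)&(hsv[...,1]>60)&(hsv[...,2]>150)).astype(np.uint8); y[228:]=0; y=cv2.morphologyEx(y|k,cv2.MORPH_CLOSE,np.ones((9,9)))
n,l,s,cc=cv2.connectedComponentsWithStats(y); i=1+np.argmax(s[1:,4]); print(s[i]); ys,xs=np.where(l==i)
W=onz(np.c_[xs,ys],.024,c)[:,:2].astype(np.float32); print("deck",cv2.minAreaRect(W*1000))
t,ct=grab("top","t16"); cv2.imwrite("pics/t16c.png",np.vstack([cv2.resize(t[195:255,190:450],None,fx=3,fy=3,interpolation=cv2.INTER_CUBIC),cv2.resize(im,(780,488))[:300]]))
E
```

```text
[ 0.54964098 -0.29344776  0.28395743]
1637 250 392 65 227
[ 250   65  127  129 1923]
outline rect mm ((508.3942565917969, -306.1177978515625), (136.27008056640625, 135.9359130859375), 85.35271453857422)
[  236    49   156   179 21623]
deck ((522.6124877929688, -306.7626647949219), (169.26205444335938, 194.38973999023438), 85.23405456542969)
```

View pics/t16c.png

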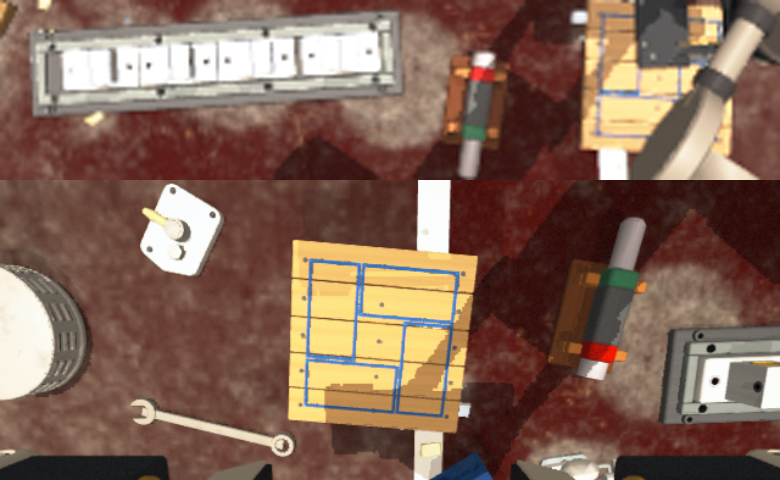

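The pallet outlines are complete: centre (0.508,-0.307), yaw -4.7°. The gauge sits in its stand. In the top strip the blocks look shifted along the channel, block 1 moved right, so I'll re-measure them from above the fixture.

Call:
step_arm([
  {"delta_pos": [0,5,0],"dr": [0,0,0],"fingers": -1},
  {"delta_pos": [0,10,1],"dr": [0,0,0],"fingers": -1},
  {"delta_pos": [0,15,2],"dr": [0,0,0],"fingers": -1},
  {"delta_pos": [0,20,3],"dr": [0,0,0],"fingers": -1},
  {"delta_pos": [0,25,3.4],"dr": [0,0,0],"fingers": -1},
])

```text
time: 55.95
tool_pos: [0.5493, -0.0423, 0.2491]
tool_rot: [3.141, -0.0, 3.141]
contact_force: [0.1, -0.6, 0.6]
opening: 0.0917
grip_force: 0.0
```

Call:
step_arm([
  {"delta_pos": [-0.5,6,0],"dr": [0,0,0],"fingers": -1},
  {"delta_pos": [-1,12,0],"dr": [0,0,0],"fingers": -1},
  {"delta_pos": [-1,18,0],"dr": [0,0,-2.1],"fingers": -1},
  {"delta_pos": [-1,22,0],"dr": [0,0,-2.1],"fingers": -1},
  {"delta_pos": [-1,22,0],"dr": [0,0,-2.1],"fingers": -1},
])

```text
time: 56.58
tool_pos: [0.5593, 0.1787, 0.2495]
tool_rot: [3.141, 0.0, -3.101]
contact_force: [-0.3, -0.6, -0.1]
opening: 0.0919
grip_force: 0.0
```

```bash
python3 - <<'E'
from h import *
im,c=grab("wrist","w17");np.savez("w17.npz",K=c[0],k1=c[1],T=c[2]); print(tcp()[0],robot.observe()["tool_rot"])
y=np.linspace(.37,.02,8)
for yy in(.3374,.2413,.1455,.0513): print(yy,proj([.54,yy,.07],c).round(0))
E
```

```text
[0.55956265 0.17692434 0.24946138] [-3.14145729e+00  3.27326257e-04 -3.10237575e+00]
0.3374 [[489. 167.]]
0.2413 [[388. 163.]]
0.1455 [[287. 159.]]
0.0513 [[188. 155.]]
```

View pics/w17.png

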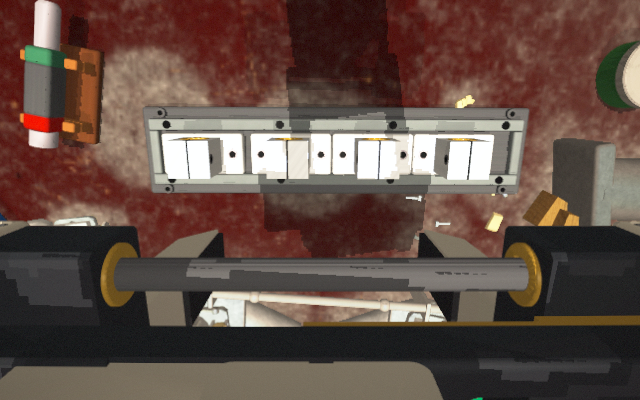

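The split lines are at about columns 187, 287, 377 and 468. Blocks 4 and 3 are as expected, block 2 has moved about 1 cm and block 1 about 2 cm to the right. All checks were done before that. I'll measure them now.

```bash
cat > bl.py <<'E'
from h import *
def blocks(im,c,cols,rows=range(146,176,3)):
    g=cv2.cvtColor(im,cv2.COLOR_BGR2GRAY).astype(float); out=[]
    for x in cols:
        pts=[]
        for r in rows:
            w=g[r,x-8:x+9]; d=np.clip(w.max()-35-w,0,None); j=np.argmin(w); k=slice(max(0,j-2),j+3); d=d[k]
            if d.sum()>15: pts.append(((d*np.arange(x-8,x+9)[k]).sum()/d.sum(),r))
        pts=np.array(pts); W=onz(pts,.070,c); f=np.polyfit(W[:,0],W[:,1],1)
        e=[i for i in range(130,200) if g[i,x+6]>200]
        x0=.5305+(.399-W[:,1].mean())*.0365+.001
        print(x,len(pts),"line y at centre",np.polyval(f,x0).round(4),"med",np.median(W[:,1]).round(4),"slope",f[0].round(3),"x0",x0.round(4),"rows",e[0] if e else 0,e[-1] if e else 0)
E
python3 - <<'E'
from bl import *
im=cv2.imread("pics/w17.png"); z=np.load("w17.npz"); c=(z["K"],float(z["k1"]),z["T"])
blocks(im,c,(187,287,377,468))
E
```

```text
187 10 line y at centre 0.0505 med 0.0505 slope 0.041 x0 0.5442 rows 134 178
287 10 line y at centre 0.1448 med 0.1449 slope 0.036 x0 0.5408 rows 141 178
377 10 line y at centre 0.2319 med 0.2319 slope 0.038 x0 0.5376 rows 134 178
468 10 line y at centre 0.318 med 0.318 slope 0.04 x0 0.5345 rows 135 179
```

```bash
python3 - <<'E'
from h import *
go([.5463,.0513,.034],-3.1036)
E
```

```text
dpos cm [  1.82 -12.5   21.55] dr [-0.01  0.02  0.07]
```

Call:
step_arm([
  {"delta_pos": [0.6,-4,1],"dr": [0,0,0],"fingers": -0.3},
  {"delta_pos": [1.2,-8,4],"dr": [0,0,0],"fingers": -0.3},
  {"delta_pos": [1.8,-12.5,7],"dr": [0,0,0],"fingers": -0.3},
  {"delta_pos": [1.8,-12.5,11],"dr": [0,0,0],"fingers": -0.3},
  {"delta_pos": [1.8,-12.5,13],"dr": [0,0,0],"fingers": -0.3},
])

```text
time: 57.25
tool_pos: [0.5454, 0.0479, 0.1176]
tool_rot: [-3.142, -0.002, -3.108]
contact_force: [-0.5, -0.5, -0.0]
opening: 0.0597
grip_force: 0.0
```

Call:
step_arm([
  {"delta_pos": [0,0,0],"dr": [0,0,0],"fingers": -0.3},
  {"delta_pos": [0,0,0],"dr": [0,0,0],"fingers": -0.3},
  {"delta_pos": [0,0,0],"dr": [0,0,0],"fingers": -0.3},
  {"delta_pos": [0,0,0],"dr": [0,0,0],"fingers": -0.3},
  {"delta_pos": [0,0,0],"dr": [0,0,0],"fingers": -0.3},
])

```text
time: 57.88
tool_pos: [0.5469, 0.0502, 0.1196]
tool_rot: [3.142, 0.001, -3.105]
contact_force: [-0.6, -0.3, -0.2]
opening: 0.0597
grip_force: 0.0
```

```bash
python3 - <<'E'
from h import *
print(robot.observe()["opening"]);go([.5463,.0513,.034],-3.1036)
E
```

```text
0.05966911810909873
dpos cm [0.06 0.11 8.56] dr [ 0.    0.04 -0.09]
```

Call:
step_arm([
  {"delta_pos": [0.06,0.11,3],"dr": [0,0,0],"fingers": -0.3},
  {"delta_pos": [0.06,0.11,6],"dr": [0,0,0],"fingers": -0.3},
  {"delta_pos": [0.06,0.11,8.5],"dr": [0,0,0],"fingers": -0.3},
  {"delta_pos": [0.06,0.11,8.55],"dr": [0,0,0],"fingers": 0},
  {"delta_pos": [0.06,0.11,8.55],"dr": [0,0,0],"fingers": 1},
])

```text
time: 58.5
tool_pos: [0.5468, 0.0512, 0.0346]
tool_rot: [-3.142, 0.001, -3.105]
contact_force: [0.9, -0.9, 0.5]
opening: 0.0443
grip_force: 0.0
```

Call:
step_arm([
  {"delta_pos": [0,0,0],"dr": [0,0,0],"fingers": 1},
  {"delta_pos": [0,0,0],"dr": [0,0,0],"fingers": 1},
  {"delta_pos": [0,0,0],"dr": [0,0,0],"fingers": 1},
  {"delta_pos": [0,0,0],"dr": [0,0,0],"fingers": 1},
  {"delta_pos": [0,0,-1],"dr": [0,0,0],"fingers": 1},
])

```text
time: 59.12
tool_pos: [0.5451, 0.0512, 0.0433]
tool_rot: [3.141, -0.002, -3.105]
contact_force: [-0.1, -0.2, -4.2]
opening: 0.0396
grip_force: 45.0
```

```bash
python3 - <<'E'
from h import *
s=robot.observe();print(s["opening"],s["grip_force"],s["tool_pos"]);go([.5509,-.3346,.0465],np.pi-.081)
E
```

```text
0.039578386015922916 44.99903793912381 [0.54512569 0.05117887 0.0433062 ]
dpos cm [  0.82 -38.57  -0.33] dr [ 0.   -0.14  6.72]
```

Call:
step_arm([
  {"delta_pos": [0,0,-4],"dr": [0,0,0],"fingers": 1},
  {"delta_pos": [0,0,-8],"dr": [0,0,0],"fingers": 1},
  {"delta_pos": [0,-4,-9],"dr": [0,0,0],"fingers": 1},
  {"delta_pos": [0.3,-9,-9],"dr": [0,0,0],"fingers": 1},
  {"delta_pos": [0.4,-14,-9],"dr": [0,0,0],"fingers": 1},
])

```text
time: 59.75
tool_pos: [0.5465, -0.0899, 0.1339]
tool_rot: [3.141, -0.001, -3.105]
contact_force: [2.0, 0.3, -4.1]
opening: 0.0401
grip_force: 45.0
```

Call:
step_arm([
  {"delta_pos": [0,-5,0],"dr": [0,0,0],"fingers": 1},
  {"delta_pos": [0.2,-11,0],"dr": [0,0,0],"fingers": 1},
  {"delta_pos": [0.4,-17,0],"dr": [0,0,3],"fingers": 1},
  {"delta_pos": [0.4,-22,0],"dr": [0,0,6.7],"fingers": 1},
  {"delta_pos": [0.4,-24.5,2],"dr": [0,0,6.7],"fingers": 1},
])

```text
time: 60.38
tool_pos: [0.552, -0.3374, 0.1147]
tool_rot: [-3.14, 0.002, 3.058]
contact_force: [0.6, 0.9, -4.2]
opening: 0.0397
grip_force: 45.0
```

Call:
step_arm([
  {"delta_pos": [0,0,2],"dr": [0,0,0],"fingers": 1},
  {"delta_pos": [0,0,3],"dr": [0,0,0],"fingers": 1},
  {"delta_pos": [0,0,3],"dr": [0,0,0],"fingers": 1},
  {"delta_pos": [0,0,3],"dr": [0,0,0],"fingers": 1},
  {"delta_pos": [0,0,3],"dr": [0,0,0],"fingers": 1},
])

```text
time: 61.0
tool_pos: [0.5526, -0.3338, 0.0847]
tool_rot: [-3.141, 0.001, 3.061]
contact_force: [-0.4, 0.4, -4.6]
opening: 0.0398
grip_force: 45.0
```

```bash
python3 - <<'E'
from h import *
s=robot.observe();print(s["opening"],s["grip_force"],s["tool_pos"]);go([.5509,-.3346,.0465],np.pi-.081)
E
```

```text
0.039769719026695356 44.99902609270066 [ 0.55258111 -0.33383264  0.08471251]
dpos cm [ 0.17 -0.09  3.82] dr [-0.05  0.08  0.05]
```

Call:
step_arm([
  {"delta_pos": [0.17,-0.09,1.5],"dr": [0,0,0],"fingers": 1},
  {"delta_pos": [0.17,-0.09,3],"dr": [0,0,0],"fingers": 1},
  {"delta_pos": [0.17,-0.09,3.6],"dr": [0,0,0],"fingers": 1},
  {"delta_pos": [0.17,-0.09,3.8],"dr": [0,0,0],"fingers": 1},
  {"delta_pos": [0.17,-0.09,3.8],"dr": [0,0,0],"fingers": 1},
])

```text
time: 61.62
tool_pos: [0.5495, -0.3339, 0.0469]
tool_rot: [3.141, -0.002, 3.061]
contact_force: [-7.0, 4.7, 9.9]
opening: 0.0397
grip_force: 45.0
```

Call:
step_arm([
  {"delta_pos": [0,0,0],"dr": [0,0,0],"fingers": 0.05},
  {"delta_pos": [0,0,0],"dr": [0,0,0],"fingers": -0.08},
  {"delta_pos": [0,0,0],"dr": [0,0,0],"fingers": -0.08},
  {"delta_pos": [0,0,-2],"dr": [0,0,0],"fingers": -0.08},
  {"delta_pos": [0,0,-6],"dr": [0,0,0],"fingers": -0.08},
])

```text
time: 62.25
tool_pos: [0.5494, -0.3339, 0.1043]
tool_rot: [3.139, -0.004, 3.061]
contact_force: [0.5, 0.2, 0.4]
opening: 0.0497
grip_force: 0.0
```

Call:
step_arm([
  {"delta_pos": [0,2,-3],"dr": [0,0,-2],"fingers": -0.3},
  {"delta_pos": [0,7,-5],"dr": [0,0,-5],"fingers": -0.3},
  {"delta_pos": [0,13,-5],"dr": [0,0,-7.2],"fingers": -0.3},
  {"delta_pos": [0,19,-5],"dr": [0,0,-7.2],"fingers": -0.3},
  {"delta_pos": [0,25,-5],"dr": [0,0,-7.2],"fingers": -0.3},
])

```text
time: 62.88
tool_pos: [0.5706, -0.0837, 0.1558]
tool_rot: [-3.142, 0.001, -3.097]
contact_force: [0.6, -0.4, 0.3]
opening: 0.0597
grip_force: 0.0
```

```bash
python3 - <<'E'
from h import *
s=robot.observe();print(s["opening"],s["grip_force"],s["tool_pos"],s["tool_rot"]);go([.5428,.1455,.034],-3.1036)
E
```

```text
0.05965651450581603 0.0 [ 0.57057011 -0.08368633  0.15582006] [-3.14155282e+00  7.35138750e-04 -3.09703020e+00]
dpos cm [ 1.76 23.02 12.18] dr [-0.    0.04  0.38]
```

Call:
step_arm([
  {"delta_pos": [0.4,5,0],"dr": [0,0,0],"fingers": -0.3},
  {"delta_pos": [0.8,11,0.5],"dr": [0,0,0.4],"fingers": -0.3},
  {"delta_pos": [1.2,17,1.5],"dr": [0,0,0.4],"fingers": -0.3},
  {"delta_pos": [1.7,23,3],"dr": [0,0,0.4],"fingers": -0.3},
  {"delta_pos": [1.7,23,3],"dr": [0,0,0.4],"fingers": -0.3},
])

```text
time: 63.5
tool_pos: [0.5415, 0.1474, 0.1245]
tool_rot: [3.141, -0.002, -3.098]
contact_force: [0.2, -1.0, -0.1]
opening: 0.0596
grip_force: 0.0
```

Call:
step_arm([
  {"delta_pos": [0,0,0],"dr": [0,0,0],"fingers": -0.3},
  {"delta_pos": [0,0,3],"dr": [0,0,0],"fingers": -0.3},
  {"delta_pos": [0,0,6],"dr": [0,0,0],"fingers": -0.3},
  {"delta_pos": [0,0,8.5],"dr": [0,0,0],"fingers": -0.3},
  {"delta_pos": [0,0,9.15],"dr": [0,0,0],"fingers": -0.3},
])

```text
time: 64.12
tool_pos: [0.543, 0.1417, 0.0332]
tool_rot: [-3.141, -0.002, -3.106]
contact_force: [0.4, -0.4, 0.5]
opening: 0.0598
grip_force: 0.0
```

```bash
python3 - <<'E'
from h import *
s=robot.observe();print(s["opening"],s["contact_force"],s["tool_pos"],s["tool_rot"]);go([.5428,.1455,.034],-3.1036)
E
```

```text
0.05975524410942858 [ 0.37942317 -0.36713909  0.50406194] [0.54297346 0.14167563 0.03317414] [-3.14128258e+00 -1.99795341e-03 -3.10613340e+00]
dpos cm [ 0.    0.38 -0.08] dr [-0.02 -0.11 -0.15]
```

Call:
step_arm([
  {"delta_pos": [0,0.38,-0.08],"dr": [0,0,0],"fingers": 0.1},
  {"delta_pos": [0,0.38,-0.08],"dr": [0,0,0],"fingers": 1},
  {"delta_pos": [0,0.38,-0.08],"dr": [0,0,0],"fingers": 1},
  {"delta_pos": [0,0.38,-0.08],"dr": [0,0,0],"fingers": 1},
  {"delta_pos": [0,0.38,-0.08],"dr": [0,0,0],"fingers": 1},
])

```text
time: 64.75
tool_pos: [0.5439, 0.1472, 0.0363]
tool_rot: [-3.141, 0.003, -3.103]
contact_force: [1.1, -2.6, 5.6]
opening: 0.0399
grip_force: 45.0
```

Call:
step_arm([
  {"delta_pos": [0,0,0],"dr": [0,0,0],"fingers": 1},
  {"delta_pos": [0,0,-2],"dr": [0,0,0],"fingers": 1},
  {"delta_pos": [0,0,-6],"dr": [0,0,0],"fingers": 1},
  {"delta_pos": [0,0,-10],"dr": [0,0,0],"fingers": 1},
  {"delta_pos": [0,0,-10],"dr": [0,0,0],"fingers": 1},
])

```text
time: 65.38
tool_pos: [0.5445, 0.1478, 0.1376]
tool_rot: [3.141, 0.006, -3.103]
contact_force: [0.1, 0.0, -4.7]
opening: 0.0399
grip_force: 45.0
```

```bash
python3 - <<'E'
from h import *
s=robot.observe();print(s["opening"],s["grip_force"],s["tool_pos"]);go([.4804,-.3499,.047],np.pi/2-.081)
E
```

```text
0.0398672117933373 44.99989539384842 [0.54450336 0.14778924 0.13757212]
dpos cm [  8.36 -49.5    8.97] dr [ 0.32  0.21 96.83]
```

Call:
step_arm([
  {"delta_pos": [1.7,-6,0],"dr": [0,0,9],"fingers": 1},
  {"delta_pos": [3.4,-12,0],"dr": [0,0,18],"fingers": 1},
  {"delta_pos": [5,-18,0],"dr": [0,0,27],"fingers": 1},
  {"delta_pos": [6.7,-24,0],"dr": [0,0,36],"fingers": 1},
  {"delta_pos": [8.4,-29.5,0],"dr": [0,0,45],"fingers": 1},
])

```text
time: 66.0
tool_pos: [0.4685, -0.1519, 0.133]
tool_rot: [-3.141, -0.003, 2.389]
contact_force: [1.8, -0.5, -3.3]
opening: 0.0399
grip_force: 45.0
```

Call:
step_arm([
  {"delta_pos": [-4,-4,0],"dr": [0,0,9],"fingers": 1},
  {"delta_pos": [-8,-8,0],"dr": [0,0,19],"fingers": 1},
  {"delta_pos": [-12,-12,0],"dr": [0,0,29],"fingers": 1},
  {"delta_pos": [-14,-14,0],"dr": [0,0,39],"fingers": 1},
  {"delta_pos": [-14,-14,0],"dr": [0,0,49],"fingers": 1},
])

```text
time: 66.62
tool_pos: [0.4765, -0.3501, 0.132]
tool_rot: [-3.139, -0.002, 1.53]
contact_force: [0.2, 1.0, -4.2]
opening: 0.0398
grip_force: 45.0
```

Call:
step_arm([
  {"delta_pos": [0,0,1],"dr": [0,0,3],"fingers": 1},
  {"delta_pos": [0,0,3],"dr": [0,0,3],"fingers": 1},
  {"delta_pos": [0,0,4.5],"dr": [0,0,3],"fingers": 1},
  {"delta_pos": [0,0,4.5],"dr": [0,0,3],"fingers": 1},
  {"delta_pos": [0,0,4.5],"dr": [0,0,3],"fingers": 1},
])

```text
time: 67.25
tool_pos: [0.4779, -0.3485, 0.09]
tool_rot: [3.141, 0.0, 1.487]
contact_force: [0.2, 0.1, -4.1]
opening: 0.0398
grip_force: 45.0
```

```bash
python3 - <<'E'
from h import *
s=robot.observe();print(s["opening"],s["grip_force"],s["tool_pos"],s["tool_rot"]);go([.4804,-.3499,.0485],np.pi/2-.081)
E
```

```text
0.0397829214120935 44.99984085559845 [ 0.47794216 -0.34853683  0.09004204] [3.14139922e+00 2.64149999e-05 1.48671436e+00]
dpos cm [-0.12  0.26  4.15] dr [ 0.01  0.   -0.18]
```

Call:
step_arm([
  {"delta_pos": [-0.1,0.26,1.5],"dr": [0,0,0],"fingers": 1},
  {"delta_pos": [-0.1,0.26,3],"dr": [0,0,0],"fingers": 1},
  {"delta_pos": [-0.1,0.26,3.9],"dr": [0,0,0],"fingers": 1},
  {"delta_pos": [-0.1,0.26,4.15],"dr": [0,0,0],"fingers": 1},
  {"delta_pos": [-0.1,0.26,4.15],"dr": [0,0,0],"fingers": 1},
])

```text
time: 67.88
tool_pos: [0.4804, -0.3497, 0.0485]
tool_rot: [3.141, 0.0, 1.487]
contact_force: [-0.1, -0.1, -2.7]
opening: 0.0399
grip_force: 45.0
```

Call:
step_arm([
  {"delta_pos": [0,0,0],"dr": [0,0,0],"fingers": 1},
  {"delta_pos": [0,0,0],"dr": [0,0,0],"fingers": 1},
  {"delta_pos": [0,0,0],"dr": [0,0,0],"fingers": 1},
  {"delta_pos": [0,0,0],"dr": [0,0,0],"fingers": 1},
  {"delta_pos": [0,0,0],"dr": [0,0,0],"fingers": 1},
])

```text
time: 68.5
tool_pos: [0.4803, -0.3497, 0.0484]
tool_rot: [-3.142, -0.0, 1.487]
contact_force: [-0.0, 0.6, -3.3]
opening: 0.0399
grip_force: 45.0
```

Call:
step_arm([
  {"delta_pos": [0,0,0.1],"dr": [0,0,0],"fingers": 1},
  {"delta_pos": [0,0,0.1],"dr": [0,0,0],"fingers": 0.05},
  {"delta_pos": [0,0,0.1],"dr": [0,0,0],"fingers": -0.08},
  {"delta_pos": [0,0,0.1],"dr": [0,0,0],"fingers": -0.08},
  {"delta_pos": [0,0,-2],"dr": [0,0,0],"fingers": -0.08},
])

```text
time: 69.12
tool_pos: [0.4794, -0.3489, 0.0672]
tool_rot: [-3.139, -0.002, 1.487]
contact_force: [0.2, -0.3, 0.1]
opening: 0.0492
grip_force: 0.0
```

Call:
step_arm([
  {"delta_pos": [0,0,-4],"dr": [0,0,0],"fingers": -0.08},
  {"delta_pos": [0,0,-8],"dr": [0,0,-8],"fingers": -0.08},
  {"delta_pos": [5,0,-9],"dr": [0,0,-18],"fingers": -0.3},
  {"delta_pos": [11,0.5,-9],"dr": [0,0,-28],"fingers": -0.3},
  {"delta_pos": [17,1,-9],"dr": [0,0,-37],"fingers": -0.3},
])

```text
time: 69.75
tool_pos: [0.5047, -0.1797, 0.1588]
tool_rot: [3.141, 0.001, 2.137]
contact_force: [0.8, 0.1, 1.1]
opening: 0.06
grip_force: 0.0
```

```bash
python3 - <<'E'
from h import *
s=robot.observe();print(s["opening"],s["grip_force"],s["tool_pos"],s["tool_rot"]);go([.5396,.2326,.034],-3.1036)
t,ct=grab("top","t17");cv2.imwrite("pics/t17c.png",cv2.resize(t[150:270,190:450],None,fx=3,fy=3,interpolation=cv2.INTER_CUBIC))
E
```

```text
0.059970378353332285 0.0 [ 0.50468429 -0.17974574  0.15879436] [3.14088983e+00 7.27289793e-04 2.13665258e+00]
dpos cm [32.94 25.05 12.47] dr [ 1.000e-02  6.000e-02 -5.976e+01]
```

Call:
step_arm([
  {"delta_pos": [4,3,0],"dr": [0,0,-9],"fingers": -0.3},
  {"delta_pos": [8,6,0],"dr": [0,0,-18],"fingers": -0.3},
  {"delta_pos": [12,9,0],"dr": [0,0,-27],"fingers": -0.3},
  {"delta_pos": [16,12,0],"dr": [0,0,-36],"fingers": -0.3},
  {"delta_pos": [20,15,0],"dr": [0,0,-45],"fingers": -0.3},
])

```text
time: 70.42
tool_pos: [0.5251, 0.0694, 0.1586]
tool_rot: [3.141, 0.001, 2.922]
contact_force: [-0.3, -0.2, 0.1]
opening: 0.06
grip_force: 0.0
```

Call:
step_arm([
  {"delta_pos": [0.7,5.4,0],"dr": [0,0,-7.5],"fingers": -0.3},
  {"delta_pos": [1.4,10.8,1],"dr": [0,0,-14.8],"fingers": -0.3},
  {"delta_pos": [2,16.3,2],"dr": [0,0,-14.8],"fingers": -0.3},
  {"delta_pos": [2,16.3,3],"dr": [0,0,-14.8],"fingers": -0.3},
  {"delta_pos": [2,16.3,3],"dr": [0,0,-14.8],"fingers": -0.3},
])

```text
time: 71.05
tool_pos: [0.541, 0.2308, 0.1274]
tool_rot: [-3.141, -0.002, -3.107]
contact_force: [0.7, -0.1, -0.8]
opening: 0.0593
grip_force: 0.0
```

```bash
python3 - <<'E'
from h import *
s=robot.observe();print(s["opening"],s["tool_pos"],s["tool_rot"]);go([.5396,.2326,.0345],-3.1036)
im,c=grab("wrist","w18"); np.savez("w18.npz",K=c[0],k1=c[1],T=c[2])
for P in([.5396,.2326,.07],[.5363,.3187,.07]): print(proj(P,c).round(0))
E
```

```text
0.059345408379734794 [0.54096726 0.23079795 0.12744058] [-3.14064200e+00 -2.30417869e-03 -3.10684265e+00]
dpos cm [0.11 0.19 9.29] dr [-0.05 -0.13 -0.19]
[[325. 215.]]
[[463. 215.]]
```

Call:
step_arm([
  {"delta_pos": [0.1,0.2,3],"dr": [0,0,-0.2],"fingers": -0.3},
  {"delta_pos": [0.1,0.2,6],"dr": [0,0,-0.2],"fingers": -0.3},
  {"delta_pos": [0.1,0.2,8.5],"dr": [0,0,-0.2],"fingers": -0.3},
  {"delta_pos": [0.1,0.2,9.25],"dr": [0,0,-0.2],"fingers": -0.3},
  {"delta_pos": [0.1,0.2,9.25],"dr": [0,0,-0.2],"fingers": 0.1},
])

```text
time: 71.72
tool_pos: [0.5411, 0.2326, 0.0365]
tool_rot: [3.142, 0.0, -3.105]
contact_force: [-0.6, 0.6, 0.4]
opening: 0.0535
grip_force: 0.0
```

Call:
step_arm([
  {"delta_pos": [0,0,0],"dr": [0,0,0],"fingers": 1},
  {"delta_pos": [0,0,0],"dr": [0,0,0],"fingers": 1},
  {"delta_pos": [0,0,0],"dr": [0,0,0],"fingers": 1},
  {"delta_pos": [0,0,0],"dr": [0,0,0],"fingers": 1},
  {"delta_pos": [0,0,0],"dr": [0,0,0],"fingers": 1},
])

```text
time: 72.35
tool_pos: [0.5414, 0.2334, 0.0373]
tool_rot: [3.141, 0.002, -3.104]
contact_force: [-0.0, -2.4, 5.4]
opening: 0.0398
grip_force: 45.0
```

Call:
step_arm([
  {"delta_pos": [0,0,-2],"dr": [0,0,0],"fingers": 1},
  {"delta_pos": [0,0,-6],"dr": [0,0,0],"fingers": 1},
  {"delta_pos": [0,0,-10],"dr": [0,0,0],"fingers": 1},
  {"delta_pos": [0,0,-10],"dr": [0,0,0],"fingers": 1},
  {"delta_pos": [0,0,-10],"dr": [0,0,0],"fingers": 1},
])

```text
time: 72.97
tool_pos: [0.5396, 0.2332, 0.1346]
tool_rot: [-3.141, -0.002, -3.103]
contact_force: [0.3, -0.3, -3.0]
opening: 0.0396
grip_force: 45.0
```

```bash
python3 - <<'E'
from h import *
s=robot.observe();print(s["opening"],s["grip_force"],s["tool_pos"]);go([.5356,-.2641,.048],np.pi/2-.081)
E
```

```text
0.0395880264749111 44.99977558851242 [0.53956291 0.23322142 0.13456458]
dpos cm [  2.27 -49.68   8.68] dr [-1.400e-01 -8.000e-02  9.683e+01]
```

Call:
step_arm([
  {"delta_pos": [0.5,-6,0],"dr": [0,0,9],"fingers": 1},
  {"delta_pos": [1,-12,0],"dr": [0,0,18],"fingers": 1},
  {"delta_pos": [1.5,-18,0],"dr": [0,0,27],"fingers": 1},
  {"delta_pos": [2,-24,0],"dr": [0,0,36],"fingers": 1},
  {"delta_pos": [2.3,-29.5,0],"dr": [0,0,45],"fingers": 1},
])

```text
time: 73.6
tool_pos: [0.5273, -0.064, 0.1339]
tool_rot: [-3.14, -0.003, 2.389]
contact_force: [0.4, 0.2, -3.6]
opening: 0.0396
grip_force: 45.0
```

Call:
step_arm([
  {"delta_pos": [-4,-4,0],"dr": [0,0,9],"fingers": 1},
  {"delta_pos": [-8,-8,0],"dr": [0,0,19],"fingers": 1},
  {"delta_pos": [-12,-12,0],"dr": [0,0,29],"fingers": 1},
  {"delta_pos": [-14.3,-14.3,0],"dr": [0,0,39],"fingers": 1},
  {"delta_pos": [-14.3,-14.3,0],"dr": [0,0,49],"fingers": 1},
])

```text
time: 74.22
tool_pos: [0.5351, -0.2666, 0.1331]
tool_rot: [-3.138, -0.002, 1.53]
contact_force: [0.3, 0.4, -4.0]
opening: 0.0397
grip_force: 45.0
```

Call:
step_arm([
  {"delta_pos": [0,0,0],"dr": [0,0,2.8],"fingers": 1},
  {"delta_pos": [0,0,0.5],"dr": [0,0,2.8],"fingers": 1},
  {"delta_pos": [0,0,1],"dr": [0,0,2.8],"fingers": 1},
  {"delta_pos": [0,0,1],"dr": [0,0,2.8],"fingers": 1},
  {"delta_pos": [0,0,1],"dr": [0,0,2.8],"fingers": 1},
])

```text
time: 74.85
tool_pos: [0.5365, -0.2643, 0.1259]
tool_rot: [-3.141, -0.0, 1.491]
contact_force: [-0.7, 0.1, -3.1]
opening: 0.04
grip_force: 45.0
```

```bash
python3 - <<'E'
from h import *
s=robot.observe();print(s["opening"],s["grip_force"],s["tool_pos"],s["tool_rot"]);go([.5356,-.265,.0495],np.pi/2-.081)
E
```

```text
0.03996702836157096 44.99969869852066 [ 0.53653159 -0.26426213  0.1258523 ] [-3.14149793e+00 -1.73356131e-04  1.49052989e+00]
dpos cm [-0.08 -0.09  7.64] dr [-0.01 -0.01  0.04]
```

Call:
step_arm([
  {"delta_pos": [-0.08,-0.09,3],"dr": [0,0,0],"fingers": 1},
  {"delta_pos": [-0.08,-0.09,5.5],"dr": [0,0,0],"fingers": 1},
  {"delta_pos": [-0.08,-0.09,7.2],"dr": [0,0,0],"fingers": 1},
  {"delta_pos": [-0.08,-0.09,7.6],"dr": [0,0,0],"fingers": 1},
  {"delta_pos": [-0.08,-0.09,7.6],"dr": [0,0,0],"fingers": 1},
])

```text
time: 75.47
tool_pos: [0.536, -0.2654, 0.0506]
tool_rot: [3.14, 0.0, 1.49]
contact_force: [0.8, -0.6, -3.5]
opening: 0.0398
grip_force: 45.0
```

Call:
step_arm([
  {"delta_pos": [0,0,0],"dr": [0,0,0],"fingers": 1},
  {"delta_pos": [0,0,0],"dr": [0,0,0],"fingers": 1},
  {"delta_pos": [0,0,0],"dr": [0,0,0],"fingers": 1},
  {"delta_pos": [0,0,0],"dr": [0,0,0],"fingers": 1},
  {"delta_pos": [0,0,0],"dr": [0,0,0],"fingers": 1},
])

```text
time: 76.1
tool_pos: [0.5355, -0.2651, 0.05]
tool_rot: [3.142, -0.0, 1.49]
contact_force: [-0.5, 0.1, -3.7]
opening: 0.0397
grip_force: 45.0
```

Call:
step_arm([
  {"delta_pos": [0,0,0.1],"dr": [0,0,0],"fingers": 1},
  {"delta_pos": [0,0,0.1],"dr": [0,0,0],"fingers": 0.05},
  {"delta_pos": [0,0,0.1],"dr": [0,0,0],"fingers": -0.08},
  {"delta_pos": [0,0,0.1],"dr": [0,0,0],"fingers": -0.08},
  {"delta_pos": [0,0,-2],"dr": [0,0,0],"fingers": -0.08},
])

```text
time: 76.72
tool_pos: [0.5346, -0.2645, 0.0688]
tool_rot: [-3.139, -0.002, 1.49]
contact_force: [0.2, -0.3, 0.1]
opening: 0.0495
grip_force: 0.0
```

Call:
step_arm([
  {"delta_pos": [0,0,-4],"dr": [0,0,0],"fingers": -0.08},
  {"delta_pos": [0,0,-8],"dr": [0,0,-8],"fingers": -0.08},
  {"delta_pos": [5,-0.5,-9],"dr": [0,0,-18],"fingers": -0.3},
  {"delta_pos": [11,-1,-9],"dr": [0,0,-28],"fingers": -0.3},
  {"delta_pos": [17,-1,-9],"dr": [0,0,-37],"fingers": -0.3},
])

```text
time: 77.35
tool_pos: [0.5391, -0.0934, 0.1604]
tool_rot: [3.141, 0.001, 2.14]
contact_force: [2.2, 0.1, 0.2]
opening: 0.0594
grip_force: 0.0
```

```bash
python3 - <<'E'
from h import *
s=robot.observe();print(s["opening"],s["grip_force"],s["tool_pos"],s["tool_rot"]);go([.5363,.3187,.035],-3.1036)
E
```

```text
0.05944312340423958 0.0 [ 0.53905037 -0.09344285  0.16040876] [3.14093083e+00 5.51794239e-04 2.14014857e+00]
dpos cm [34.87 21.98 12.54] dr [ 2.000e-02  5.000e-02 -5.956e+01]
```

Call:
step_arm([
  {"delta_pos": [4.2,2.6,0],"dr": [0,0,-9],"fingers": -0.3},
  {"delta_pos": [8.4,5.2,0],"dr": [0,0,-18],"fingers": -0.3},
  {"delta_pos": [12.6,7.8,0],"dr": [0,0,-27],"fingers": -0.3},
  {"delta_pos": [16.8,10.4,0],"dr": [0,0,-36],"fingers": -0.3},
  {"delta_pos": [21,13,0],"dr": [0,0,-45],"fingers": -0.3},
])

```text
time: 77.97
tool_pos: [0.5365, 0.1537, 0.1602]
tool_rot: [3.141, 0.001, 2.926]
contact_force: [1.1, -0.5, 0.6]
opening: 0.0598
grip_force: 0.0
```

Call:
step_arm([
  {"delta_pos": [1.2,5.4,0],"dr": [0,0,-7.5],"fingers": -0.3},
  {"delta_pos": [2.4,10.8,1],"dr": [0,0,-14.6],"fingers": -0.3},
  {"delta_pos": [3.5,16.2,2],"dr": [0,0,-14.6],"fingers": -0.3},
  {"delta_pos": [3.5,16.2,3],"dr": [0,0,-14.6],"fingers": -0.3},
  {"delta_pos": [3.5,16.2,3],"dr": [0,0,-14.6],"fingers": -0.3},
])

```text
time: 78.6
tool_pos: [0.5371, 0.3172, 0.1289]
tool_rot: [-3.14, -0.002, -3.107]
contact_force: [-0.2, -0.2, -0.7]
opening: 0.06
grip_force: 0.0
```

```bash
python3 - <<'E'
from h import *
s=robot.observe();print(s["opening"],s["tool_pos"],s["tool_rot"]);go([.5363,.3187,.0345],-3.1036)
im,c=grab("wrist","w19"); from bl import blocks
print(proj([.5363,.3187,.07],c)); 
blocks(im,c,(int(proj([.535,.318,.07],c)[0,0]),),range(195,222,3))
E
```

```text
0.0600030253475646 [0.53714099 0.31721944 0.12888126] [-3.14031334e+00 -2.18787634e-03 -3.10656119e+00]
dpos cm [0.06 0.16 9.44] dr [-0.07 -0.13 -0.17]
[[324.87309954 215.42966399]]
323 9 line y at centre 0.3182 med 0.318 slope 0.04 x0 0.5345 rows 168 199
```

Block 1 is unmoved (line y 0.318). Pick it.

Call:
step_arm([
  {"delta_pos": [0.1,0.15,3],"dr": [0,0,-0.2],"fingers": -0.3},
  {"delta_pos": [0.1,0.15,6],"dr": [0,0,-0.2],"fingers": -0.3},
  {"delta_pos": [0.1,0.15,8.5],"dr": [0,0,-0.2],"fingers": -0.3},
  {"delta_pos": [0.1,0.15,9.4],"dr": [0,0,-0.2],"fingers": -0.3},
  {"delta_pos": [0.1,0.15,9.4],"dr": [0,0,-0.2],"fingers": 0.1},
])

```text
time: 79.28
tool_pos: [0.5373, 0.3185, 0.0364]
tool_rot: [3.142, 0.0, -3.105]
contact_force: [-0.2, 0.5, -0.3]
opening: 0.0533
grip_force: 0.0
```

Call:
step_arm([
  {"delta_pos": [0,0,0],"dr": [0,0,0],"fingers": 1},
  {"delta_pos": [0,0,0],"dr": [0,0,0],"fingers": 1},
  {"delta_pos": [0,0,0],"dr": [0,0,0],"fingers": 1},
  {"delta_pos": [0,0,0],"dr": [0,0,0],"fingers": 1},
  {"delta_pos": [0,0,0],"dr": [0,0,0],"fingers": 1},
])

```text
time: 79.9
tool_pos: [0.5376, 0.3195, 0.0374]
tool_rot: [3.141, 0.002, -3.104]
contact_force: [0.8, -1.4, 6.3]
opening: 0.0401
grip_force: 45.0
```

Call:
step_arm([
  {"delta_pos": [0,0,-2],"dr": [0,0,0],"fingers": 1},
  {"delta_pos": [0,0,-6],"dr": [0,0,0],"fingers": 1},
  {"delta_pos": [0,0,-10],"dr": [0,0,0],"fingers": 1},
  {"delta_pos": [0,0,-10],"dr": [0,0,0],"fingers": 1},
  {"delta_pos": [0,0,-10],"dr": [0,0,0],"fingers": 1},
])

```text
time: 80.53
tool_pos: [0.5356, 0.3189, 0.1341]
tool_rot: [-3.141, -0.003, -3.103]
contact_force: [0.0, 0.2, -4.6]
opening: 0.0398
grip_force: 45.0
```

```bash
python3 - <<'E'
from h import *
s=robot.observe();print(s["opening"],s["grip_force"],s["tool_pos"]);go([.4651,-.2794,.0485],np.pi-.081)
E
```

```text
0.039845483636366 44.999262392520905 [0.53562887 0.31892874 0.13409772]
dpos cm [  9.3  -59.51   8.65] dr [-0.07 -0.17  6.82]
```

Call:
step_arm([
  {"delta_pos": [0.9,-6,0],"dr": [0,0,0],"fingers": 1},
  {"delta_pos": [1.8,-12,0],"dr": [0,0,0],"fingers": 1},
  {"delta_pos": [2.8,-18,0],"dr": [0,0,0],"fingers": 1},
  {"delta_pos": [3.7,-24,0],"dr": [0,0,0],"fingers": 1},
  {"delta_pos": [4.6,-30,0],"dr": [0,0,0],"fingers": 1},
])

```text
time: 81.15
tool_pos: [0.5005, 0.0162, 0.1339]
tool_rot: [3.141, -0.004, -3.103]
contact_force: [1.8, 0.3, -4.3]
opening: 0.04
grip_force: 45.0
```

Call:
step_arm([
  {"delta_pos": [0.9,-6,0],"dr": [0,0,0],"fingers": 1},
  {"delta_pos": [1.8,-12,0],"dr": [0,0,0],"fingers": 1},
  {"delta_pos": [2.8,-18,0],"dr": [0,0,0],"fingers": 1},
  {"delta_pos": [3.7,-24,0],"dr": [0,0,3],"fingers": 1},
  {"delta_pos": [4.6,-29.5,0],"dr": [0,0,6.8],"fingers": 1},
])

```text
time: 81.78
tool_pos: [0.4659, -0.28, 0.1337]
tool_rot: [3.139, -0.003, 3.058]
contact_force: [0.6, 1.1, -4.3]
opening: 0.0394
grip_force: 45.0
```

Call:
step_arm([
  {"delta_pos": [0,0,0],"dr": [0,0,0],"fingers": 1},
  {"delta_pos": [0,0,0],"dr": [0,0,0],"fingers": 1},
  {"delta_pos": [0,0,0],"dr": [0,0,0],"fingers": 1},
  {"delta_pos": [0,0,0],"dr": [0,0,0],"fingers": 1},
  {"delta_pos": [0,0,0],"dr": [0,0,0],"fingers": 1},
])

```text
time: 82.4
tool_pos: [0.4677, -0.278, 0.1361]
tool_rot: [3.142, 0.0, 3.062]
contact_force: [-1.0, 0.1, -4.8]
opening: 0.0392
grip_force: 45.0
```

```bash
python3 - <<'E'
from h import *
s=robot.observe();print(s["opening"],s["grip_force"],s["tool_pos"],s["tool_rot"]);go([.4658,-.2794,.0495],np.pi-.081)
E
```

```text
0.03924526034587742 44.99930530786514 [ 0.46773647 -0.2780266   0.13605877] [3.14151616e+00 1.35476142e-04 3.06213454e+00]
dpos cm [ 0.18 -0.15  8.66] dr [0.   0.01 0.09]
```

Call:
step_arm([
  {"delta_pos": [0.18,-0.15,3],"dr": [0,0,0],"fingers": 1},
  {"delta_pos": [0.18,-0.15,6],"dr": [0,0,0],"fingers": 1},
  {"delta_pos": [0.18,-0.15,7.8],"dr": [0,0,0],"fingers": 1},
  {"delta_pos": [0.18,-0.15,8.4],"dr": [0,0,0],"fingers": 1},
  {"delta_pos": [0.18,-0.15,8.6],"dr": [0,0,0],"fingers": 1},
])

```text
time: 83.02
tool_pos: [0.4659, -0.2801, 0.0502]
tool_rot: [-3.141, 0.0, 3.061]
contact_force: [0.6, -0.8, -4.4]
opening: 0.0396
grip_force: 45.0
```

Call:
step_arm([
  {"delta_pos": [0,0,0],"dr": [0,0,0],"fingers": 1},
  {"delta_pos": [0,0,0],"dr": [0,0,0],"fingers": 1},
  {"delta_pos": [0,0,0],"dr": [0,0,0],"fingers": 1},
  {"delta_pos": [0,0,0],"dr": [0,0,0],"fingers": 1},
  {"delta_pos": [0,0,0],"dr": [0,0,0],"fingers": 1},
])

```text
time: 83.65
tool_pos: [0.4656, -0.2801, 0.0501]
tool_rot: [3.142, 0.0, 3.061]
contact_force: [-0.0, -0.3, -4.8]
opening: 0.0398
grip_force: 45.0
```

Still hanging free, so I'll lower another 1.2 mm, release, rise and move to a viewing pose.

Call:
step_arm([
  {"delta_pos": [0,0,0.12],"dr": [0,0,0],"fingers": 1},
  {"delta_pos": [0,0,0.12],"dr": [0,0,0],"fingers": 0.05},
  {"delta_pos": [0,0,0.12],"dr": [0,0,0],"fingers": -0.08},
  {"delta_pos": [0,0,0.12],"dr": [0,0,0],"fingers": -0.08},
  {"delta_pos": [0,0,-2],"dr": [0,0,0],"fingers": -0.08},
])

```text
time: 84.28
tool_pos: [0.4647, -0.2794, 0.0689]
tool_rot: [3.14, -0.003, 3.061]
contact_force: [0.0, -0.3, -0.3]
opening: 0.0497
grip_force: 0.0
```

Call:
step_arm([
  {"delta_pos": [0,0,-5],"dr": [0,0,0],"fingers": -0.08},
  {"delta_pos": [0,0,-10],"dr": [0,0,0],"fingers": -0.08},
  {"delta_pos": [-3,0,-15],"dr": [0,0,0],"fingers": -0.3},
  {"delta_pos": [-6,-1,-20],"dr": [0,0,0],"fingers": -0.3},
  {"delta_pos": [-8.5,-1.5,-22],"dr": [0,0,0],"fingers": -0.3},
])

```text
time: 84.9
tool_pos: [0.5507, -0.3027, 0.2939]
tool_rot: [-3.138, 0.005, 3.061]
contact_force: [1.6, -0.1, 0.2]
opening: 0.0599
grip_force: 0.0
```

Call:
step_arm([
  {"delta_pos": [0,0,0],"dr": [0,0,0],"fingers": -0.3},
  {"delta_pos": [0,0,0],"dr": [0,0,0],"fingers": -0.3},
  {"delta_pos": [0,0,0],"dr": [0,0,0],"fingers": -0.3},
  {"delta_pos": [0,0,0],"dr": [0,0,0],"fingers": -0.3},
  {"delta_pos": [0,0,0],"dr": [0,0,0],"fingers": -0.3},
])

```text
time: 85.52
tool_pos: [0.5487, -0.3019, 0.2898]
tool_rot: [3.141, -0.0, 3.061]
contact_force: [-0.6, -0.1, 0.1]
opening: 0.0595
grip_force: 0.0
```

```bash
python3 - <<'E'
from h import *
im,c=grab("wrist","w20");np.savez("w20.npz",K=c[0],k1=c[1],T=c[2]); print(tcp()[0])
# draw expected boss tops (40x36) and feet at the four places, to compare by eye
def rect(x,y,a,L,Wd,z):
    q=np.array([[-Wd,-L],[Wd,-L],[Wd,L],[-Wd,L]])/2; Rm=np.array([[np.cos(a),-np.sin(a)],[np.sin(a),np.cos(a)]]); return np.c_[q@Rm.T+[x,y],[z]*4]
o=im.copy(); k=3
o=cv2.resize(o[20:230,190:450],None,fx=k,fy=k,interpolation=cv2.INTER_CUBIC)
for x,y,a in((.4651,-.2794,-.081),(.4804,-.3499,1.49),(.5509,-.3346,-.081),(.5356,-.2641,1.49)):
    for L,Wd,z,col in((.086,.044,.038,(0,0,255)),(.04,.036,.082,(0,200,0))):
        cv2.polylines(o,[((proj(rect(x,y+.001,a,L,Wd,z),c)-[190,20])*k).astype(np.int32)],True,col,1)
cv2.imwrite("pics/w20c.png",o[:600])
E
```

```text
[ 0.54885927 -0.3018809   0.28989008]
```

View pics/w20c.png

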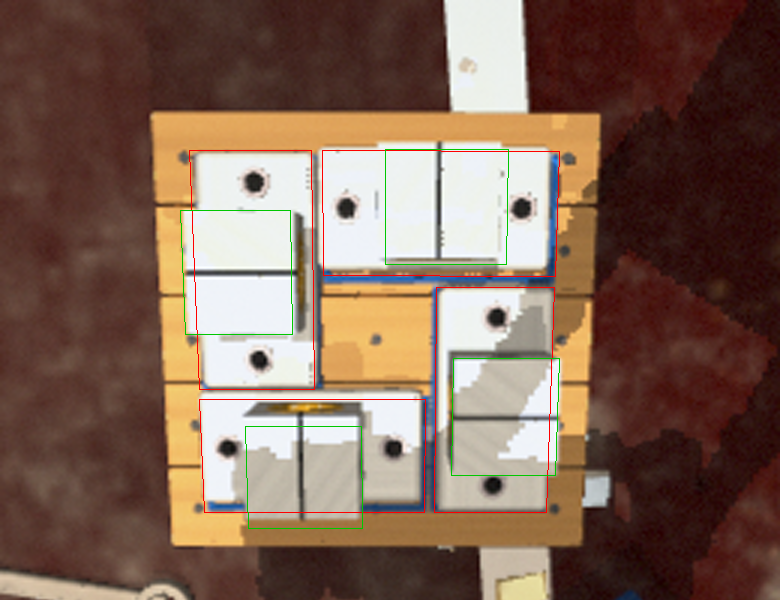

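All four blocks lie flat in their own outlines, with offsets up to about 3 mm: the bottom one about 2.5 mm toward the robot, the top one about 2 mm off. That is within tolerance. The gauge was seen seated earlier and the arm is clear, so I'm handing in.

```bash
python3 -c "
from cell import robot
print(robot.hand_in())"
```

```text
the job is handed in; nothing more can be done
None
```

I checked all four bores from left to right, go end fully home and then no-go end refused. The gauge is back in its stand, turned end for end, and the four blocks lie flat in their own pallet outlines within about 3 mm. I handed the job in at about 86 s and no verdict came back.

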